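Flip a face-down wood sample onto the display board

TASK

One wood sample still lies face down on the table in front of the display board. Using only your fingertips, and without ever picking it up, push it flat up against the board's front edge opposite the vacant place, tip it up on edge there and flip it over onto the board so that its face shows, then push it back squarely against the lath, about midway in the vacant place. Leave the things standing around where they are, and finish with the hand clear.

Things in the scene. Friction and masses are not known exactly. Their poses are not given: they have to be found in the camera images.
- sample: Loose dark-wood raised-panel sample, 40-75 g, 70 (x) x 90 (y) x 12 mm: a flat 6 mm back plate (local z 0 to +6 mm) with a centred 54 x 74 x 6 mm raised field, its face (z -6 to 0), so an 8 mm lip runs all round. Origin at the centre, mid-thickness. z points out of the back (paper label): up at the start, when it lies on its field and the lip is 6 mm off the table; down once face up.
- corner0 (a point): Corner of the sample's back plate, at local (+35, +45, 0) mm.
- corner1 (a point): Corner of the sample's back plate, at local (+35, -45, 0) mm.
- corner2 (a point): Corner of the sample's back plate, at local (-35, -45, 0) mm.
- corner3 (a point): Corner of the sample's back plate, at local (-35, +45, 0) mm.
- board: Display board fixed on the table: plywood 115 (x, front to back) x 350 (y) x 15 mm. Origin at the middle of the lower edge of its upright front face (robot side), at table height; z up. A lath along the back stands 9 mm above the board's top, its front face at x = 98 mm. Three places in a row at x = 63 mm, y = -110, 0, +110 mm: two hold samples, one is vacant.
- sample_a: A sample glued on the board, same shape and size as the loose one, face up, seated against the lath. Origin at the centre of its underside, on the board's top, 15 mm above the table; axes as the board's.
- sample_b: The other glued sample, same shape and size, likewise.
- place: The vacant place: a 40 x 60 mm slip of white paper stuck flat on the board. Origin at its centre on the board's top (15 mm above the table), right under where the centre of the seated sample belongs; axes as the board's. With a neighbour beside it the free room ends 65 mm from its centre along y.
- tape: Bystander: grey roll of tape lying flat, 104 mm across, 48 mm high, origin at the centre of its underside.
- candle: Bystander: red pillar candle, 68 mm across, 105 mm high, origin at the centre of its underside.
- mug: Bystander: white mug, 80 mm across, 92 mm high, origin at the centre of its underside.
- glue: Bystander: white glue bottle, 48 mm across, 125 mm high, origin at the centre of its underside.

How it is judged:
On the way, in this order (a step that is already met when the one before it is completed fails the run):
1. the sample lies flat, face down, up against the board's front edge opposite the vacant place (angle between sample's own z axis and vertical below 0.15 rad and x of sample in the frame of board above -0.043 m and y of sample in the frame of place between -0.02 and 0.02 m and angle between the y axis of sample and the y axis of board, either way round below 0.15 rad and height (world z) of sample below 0.012 m), for 0.1 s.
2. the sample is tipped up on its edge at the board's front edge (angle between sample's own z axis and vertical between 1.2 and 2.2 rad and x of sample in the frame of board between -0.03 and 0.03 m), for 0.05 s.
At the end, for the whole second after the job is handed in: The sample lies flat on the board with its face up, at rest, its back edge within 5 mm of the lath and parallel to it within about 6 degrees, its middle within 16 mm of the middle of the vacant place along the row (angle between sample's own z axis and vertical above 3.04 rad and x of sample in the frame of place between -0.005 and 0.005 m and y of sample in the frame of place between -0.016 and 0.016 m and angle between the y axis of sample and the y axis of board, either way round below 0.1 rad and height (world z) of sample between 0.018 and 0.024 m and linear speed of sample below 0.02 m/s); the robot touches nothing.
It fails at once if the sample is lifted off: all four of its corners are more than 36 mm above the table (height (world z) of each of corner0, corner1, corner2, corner3 above 0.036 m).
It fails at once if the sample is lifted clear of the table before it stands on edge: all four corners more than 18 mm above the table (angle between sample's own z axis and vertical below 1.2 rad and height (world z) of each of corner0, corner1, corner2, corner3 above 0.018 m).
It fails at once if a bystander is pushed more than 15 mm out of its place (distance of any of tape, candle, mug, glue from where it was at the start of the episode above 0.015 m).
It also fails if it takes over 64 s, if anything falls off the work surface, if the arm or the gripper's body presses on something with over 40 N, if the wrist force passes 120 N, or if a joint passes its speed limit or range.

ROBOT

A 6-joint arm with a two-finger parallel gripper is mounted at the origin on the work surface. World frame = base frame: x ahead of the robot, y to its left, z up, the work surface at z = 0. Lengths are in m, angles in rad, forces in N, time in s.
With the tool pointing down it reaches from about 0.275 to 0.825 m from the base axis. Payload 4.9 kg.
Tool frame: the origin (TCP) lies between the finger pads; the fingertips stand 22 mm ahead of it and the grasp point (between the pads) lies 3 mm ahead of it (bot.finger_overhang is the distance from the TCP to the fingertips, in m); z points along the fingers, y is the direction in which the jaws open and shut (so a half turn about z gives the same grasp; the last joint's range is limited). The gripper opens to 85 mm and grips with 20 to 120 N. Pads are 22 mm wide; open, the fingers measure 114 mm over their backs; the gripper's body (76 mm by 85 mm) begins 54 mm behind the grasp point. The pads swing forward as they close: fully open they stand 13 mm farther back than shut.
Start: joints at [1.168, 0.326, -0.193, 1.052, 0, 1.437], TCP at [0.146, 0.53, 0.253] pointing down, gripper open.
Joint ranges: [-2.65, 2.65], [-0.97, 1.79], [-1.3, 1.35], [-1.93, 2.1], [-1.47, 1.37], [-3.14, 3.14]. Speed limits (rad/s): [2.57, 2.57, 3.14, 3.14, 3.14, 3.14].

INTERFACE

Orientations are given as a unit quaternion [w, x, y, z].
In Python, from cell import bot gives the robot as it stands.
- The arm moves only by the shell command python3 -m handwheel 'ROWS' [OPENING] [FORCE]. ROWS is JSON, a list of rows, each an object of numbers: "tx", "ty", "tz": the shift along the tool's x, y, z in m; "ax", "ay", "az": the turn, a rotation vector about the tool's x, y, z in degrees. In form: [{"tx": .., "ty": .., "tz": .., "ax": .., "ay": .., "az": ..}, ...]. A call has 1 to 12 rows; each row shifts and turns the commanded pose from where the row before left it, along the tool's axes as they then stand; what a row does not reach is not made up. A row lasts 1/10 s, in which the tool goes at most 50 mm and 8.59 degrees, less where a joint would pass 70% of its speed; a pose out of reach is approached as far as the arm can. A call with a gripper value outside its range is refused whole. OPENING is the opening, from -1 (shut) to 1 (fully open), set as the call begins (- or left out, the last holds). The fingers move at their own pace and stop on an object; FORCE is the grip in N (left out, the last holds). Time passes only in rows, so rows that do not move let the fingers close. It gives the time, the measured TCP pose, the force and the opening at its end, in the units of the state.
- bot.get_obs(): the state, without advancing time (a new reading comes with each control period).
- bot.grab_frame(name): name is "scene" or "top" or "wrist"; returns the picture (480x640x3 uint8, blue, green, red); there is no depth.
- bot.get_calibration(name): a dict with "vertical_fov" (degrees; the focal length in pixels is half the picture's height over the tangent of half this angle, whatever the lens; pixels are square), "cx", "cy" (the principal point, pixels), "rvec" (rotation vector, rad) and "tvec" (3), from world to camera coordinates, as OpenCV has them; the wrist camera has in their place "hand_eye" (4x4, takes a point from camera to tool coordinates, whose origin is the TCP and whose axes are the flange's). Camera axes: x right, y down, z forward; pixel columns grow to the right and rows downward; lengths in m; the calibration is good to about 2 mm. A picture is of the moment at which its call begins: read the wrist's pose just before it. get_calibration takes no time and is no camera call.
- bot.hand_in(): hands the job in, once; it reports no verdict.
Trained networks look in the newest picture that a camera, given by its name, has taken for a name from the list of things; names that differ only in an ending like _2 or _b are one class to them, and where a whole thing is asked for, a point or a joint stands for the part that bears it (a point fixed in the world has none). Each returns a list of dicts, best first, with "score" (0 to 1); they miss things now and then, are a little off and sometimes report something else, mostly with a low value. They report only what shows in the picture. A call takes as long as a camera call.
- bot.regions_of(camera, target): "pixels" (480x640 bool, what is visible of it) and "extent" ([left, top, right, bottom] in pixels, round what is visible of it).
The state is a dict: "clock": time; "joints": joint angles; "qd": joint speeds; "joint_torque": joint torques, N m; "tool_pos": TCP position; "tcp_rot": TCP orientation; "ft_force": force on the tool from outside, world axes, zero at the start; "moment": the same for the moment, N m; "opening": opening from 0.0 (shut) to 1.0 (fully open).
Only numpy, scipy, OpenCV 4.12 (cv2) and the standard library are available. Lean on these libraries where they do the work, as an engineer would, in place of code of your own. Each camera call takes 0.05 s, during which the arm holds its last target.

## Working session

There is one attempt and no reset: what is moved stays moved. The work goes in short steps, Python scripts to look and compute and a shell command to move; the robot and the scene stay as the last step left them, time stands still between calls to the robot, and variables do not carry over. Pictures are saved under pics/ and viewed, and the job is handed in when it is done.

```bash
ls; mkdir -p pics; python3 - <<'E'
from cell import bot
import cv2,numpy as np
o=bot.get_obs(); print({k:np.round(v,3).tolist() for k,v in o.items()}, bot.finger_overhang)
for n in("scene","top","wrist"):
    cv2.imwrite(f"pics/{n}0.png",bot.grab_frame(n)); c=bot.get_calibration(n); print(n,{k:np.round(v,4).tolist() for k,v in c.items()})
E
```

```text
pics
{'clock': 0.0, 'joints': [1.168, 0.327, -0.194, 1.052, 0.0, 1.437], 'qd': [-0.002, 0.0, 0.002, 0.0, 0.001, -0.002], 'joint_torque': [0.001, -44.339, 26.244, 0.015, 0.0, -0.0], 'tool_pos': [0.146, 0.53, 0.252], 'tcp_rot': [-0.0, 0.134, 0.991, -0.001], 'ft_force': [-0.399, -0.125, 0.011], 'moment': [-0.009, -0.056, -0.037], 'opening': 0.997} 0.022
scene {'vertical_fov': 48.9077, 'cx': 316.7598, 'cy': 243.1301, 'rvec': [2.273, 1.3151, -0.4041], 'tvec': [-0.2825, -0.3832, 1.4858]}
top {'vertical_fov': 47.9815, 'cx': 326.6459, 'cy': 238.357, 'rvec': [2.1534, -2.2151, 0.0637], 'tvec': [0.0023, 0.5553, 1.3739]}
wrist {'vertical_fov': 70.069, 'cx': 316.6051, 'cy': 241.3842, 'hand_eye': [[0.0001, -0.955, -0.2967, 0.0764], [1.0, 0.0, 0.0002, 0.0007], [-0.0002, -0.2967, 0.955, -0.1199], [0.0, 0.0, 0.0, 1.0]]}
```

View pics/scene0.png

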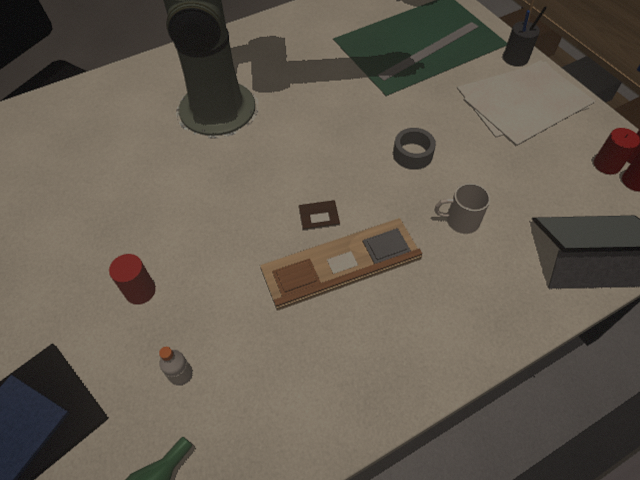

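View pics/top0.png

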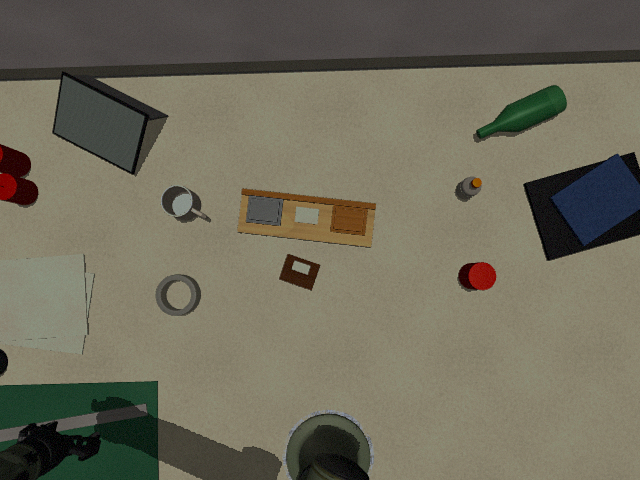

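View pics/wrist0.png

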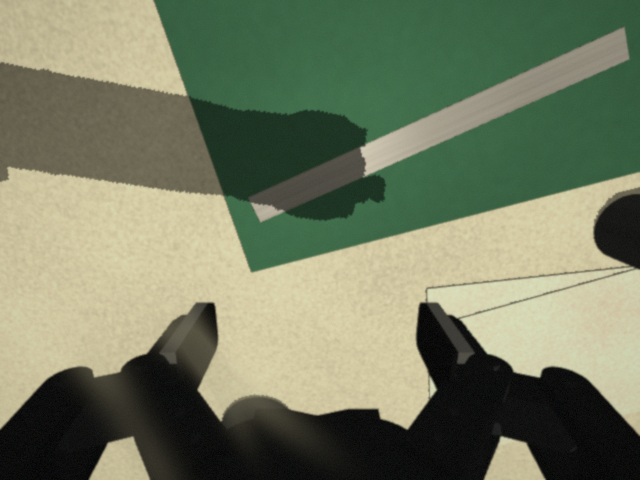

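The top view shows the sample (dark, white label) at px (300,272), rotated about 15-20°. The board spans (238-376, 189-247) with the vacant white slip in the middle at (307,215). The tape, mug, candle and glue are well clear. Next I'll measure positions with the networks.

```bash
cat > h.py <<'E'
from cell import bot
import cv2,numpy as np
from scipy.spatial.transform import Rotation as R
def cam(n):
    c=bot.get_calibration(n); f=240/np.tan(np.radians(c["vertical_fov"]/2))
    K=np.array([[f,0,c["cx"]],[0,f,c["cy"]],[0,0,1]])
    if "hand_eye" in c:
        o=bot.get_obs(); q=o["tcp_rot"]; T=np.eye(4); T[:3,:3]=R.from_quat([q[1],q[2],q[3],q[0]]).as_matrix(); T[:3,3]=o["tool_pos"]
        M=np.linalg.inv(T@np.array(c["hand_eye"]))
        return K,M[:3,:3],M[:3,3]
    return K,R.from_rotvec(c["rvec"]).as_matrix(),np.array(c["tvec"])
def bp(uv,z,C):
    K,r,t=C; uv=np.atleast_2d(uv).astype(float)
    d=(np.linalg.inv(K)@np.c_[uv,np.ones(len(uv))].T).T@r
    o=-r.T@t
    return (o+d*((z-o[2])/d[:,2])[:,None])
def proj(P,C):
    K,r,t=C; q=(r@np.atleast_2d(P).T).T+t; q=(K@q.T).T; return q[:,:2]/q[:,2:]
def rect(mask,z,C):
    p=np.argwhere(mask)[:,::-1]; P=bp(p,z,C)[:,:2]
    (c,s,a)=cv2.minAreaRect((P*1000).astype(np.float32)); 
    return np.round(c,1),np.round(s,1),round(a,1)
E
python3 - <<'E'
from h import *
for n in("top","scene"):
    C=cam(n); bot.grab_frame(n)
    for t,z in(("sample",.012),("board",.015),("place",.015),("tape",.048),("candle",.105),("mug",.092),("glue",.06)):
        for d in bot.regions_of(n,t)[:4]:
            print(n,t,round(d["score"],2),np.round(d["extent"]).tolist(),d["pixels"].sum(),rect(d["pixels"],z,C))
print(bot.get_obs()["clock"])
E
```

```text
top sample 0.97 [279.0, 255.0, 320.0, 289.0] 883 (array([471.1,  61.6]), array([87. , 68.6]), 68.8)
top sample 0.82 [245.0, 196.0, 283.0, 227.0] 954 (array([632.9, 147.6]), array([90.7, 73.7]), 81.9)
top sample 0.61 [330.0, 207.0, 368.0, 236.0] 969 (array([601.4, -71.9]), array([92.5, 73.5]), 81.4)
top sample 0.18 [294.0, 206.0, 317.0, 225.0] 354 (array([617.6,  38. ]), array([60.8, 40.1]), 82.6)
top board 0.91 [238.0, 189.0, 374.0, 248.0] 3805 (array([611. ,  39.7]), array([351.9, 118. ]), 82.1)
top place 0.68 [293.0, 207.0, 320.0, 225.0] 384 (array([617.3,  38.4]), array([62.2, 43.8]), 82.0)
top place 0.29 [461.0, 263.0, 496.0, 290.0] 804 (array([ 448.7, -396.9]), array([92.6, 64.1]), 88.4)
top tape 0.68 [278.0, 258.0, 320.0, 288.0] 926 (array([470.9,  57.7]), array([88.4, 68.3]), 70.0)
top tape 0.59 [156.0, 278.0, 198.0, 313.0] 952 (array([421.3, 365.4]), array([113.6, 100.1]), 88.4)
top candle 0.73 [459.0, 263.0, 496.0, 289.0] 871 (array([ 449.7, -371.4]), array([89. , 64.7]), 88.4)
top mug 0.83 [159.0, 185.0, 209.0, 222.0] 1144 (array([644.6, 332.5]), array([126.5,  77.9]), 64.5
[... 724 characters left out ...]
[262.0, 218.0, 421.0, 312.0] 4746 (array([617.4,  38.6]), array([353.7, 122.4]), 81.7)
scene place 0.72 [331.0, 250.0, 358.0, 274.0] 400 (array([619.5,  37.3]), array([57.9, 41.6]), 83.0)
scene place 0.57 [300.0, 197.0, 341.0, 230.0] 959 (array([476.6,  58.1]), array([91.4, 75.8]), 69.6)
scene tape 0.66 [393.0, 129.0, 433.0, 169.0] 1325 (array([440. , 355.7]), array([102.4, 143.3]), 45.6)
scene tape 0.17 [363.0, 229.0, 409.0, 261.0] 988 (array([647. , 133.8]), array([88.6, 67.1]), 82.3)
scene mug 0.95 [436.0, 184.0, 491.0, 234.0] 1822 (array([676.2, 327. ]), array([107.2, 139.6]), 10.2)
scene glue 0.69 [159.0, 347.0, 193.0, 385.0] 846 (array([ 675.5, -376. ]), array([87.4, 47.7]), 18.9)
0.95
```

```bash
cat >> h.py <<'E'
YAW=np.radians(-7.9); BO=np.array([.5556,.0467,0])   # board frame
BR=R.from_euler('z',YAW).as_matrix()
def tcp():
    o=bot.get_obs(); q=o["tcp_rot"]; return np.array(o["tool_pos"]),R.from_quat([q[1],q[2],q[3],q[0]]).as_matrix(),o
def togo(bx,by,z,tilt=0):
    """tool deltas to board-frame TCP (bx,by,z), tool down, y along board y; tilt deg about board y"""
    p,Rt,o=tcp(); tgt=BO+BR@np.array([bx,by,0]); tgt[2]=z
    Rd=BR@R.from_euler('y',tilt,degrees=True).as_matrix()@np.diag([-1.,1,-1])
    print("d tool mm",np.round(Rt.T@(tgt-p)*1000,1),"rot deg",np.round(np.degrees(R.from_matrix(Rt.T@Rd).as_rotvec()),2))
def st():
    p,Rt,o=tcp(); b=BR.T@(p-BO); f=BR.T@np.array(o["ft_force"])
    print("t",round(o["clock"],2),"board-frame TCP mm",np.round(b*1000,1),"F",np.round(f,2),"open",round(float(o["opening"]),3),"rotv",np.round(np.degrees(R.from_matrix((BR@np.diag([-1.,1,-1])).T@Rt).as_rotvec()),1))
E
python3 -m handwheel '[{"tx":-0.03,"ty":-0.0315,"az":-1},{"tx":-0.03,"ty":-0.0315},{"tx":-0.03,"ty":-0.0315},{"tx":-0.03,"ty":-0.0315},{"tx":-0.03,"ty":-0.0315},{"tx":-0.03,"ty":-0.0315},{"tx":-0.03,"ty":-0.0315},{"tx":-0.03,"ty":-0.0315},{"tx":-0.03,"ty":-0.0315},{"tx":-0.03,"ty":-0.0315},{"tx":-0.03,"ty":-0.0315},{"tx":-0.03,"ty":-0.0315}]' 0
python3 -c "
from h import *
st();togo(-.165,0,.10)"
```

```text
t 0.95 board-frame TCP mm [-472.1  422.7  253.3] F [-0.92 -0.99  0.08] open 0.997 rotv [-0.  -0.   7.5]
d tool mm [-359.6 -379.   153.3] rot deg [ 0.   0.  -7.5]invalid input at $[0]: expected keys tx, ty, tz, ax, ay, az
```

```bash

python3 -m handwheel '[{"tx":-0.03,"ty":-0.0315,"tz":0,"ax":0,"ay":0,"az":0},{"tx":-0.03,"ty":-0.0315,"tz":0,"ax":0,"ay":0,"az":0},{"tx":-0.03,"ty":-0.0315,"tz":0,"ax":0,"ay":0,"az":0},{"tx":-0.03,"ty":-0.0315,"tz":0,"ax":0,"ay":0,"az":0},{"tx":-0.03,"ty":-0.0315,"tz":0,"ax":0,"ay":0,"az":0},{"tx":-0.03,"ty":-0.0315,"tz":0,"ax":0,"ay":0,"az":0},{"tx":-0.03,"ty":-0.0315,"tz":0,"ax":0,"ay":0,"az":0},{"tx":-0.03,"ty":-0.0315,"tz":0,"ax":0,"ay":0,"az":0},{"tx":-0.03,"ty":-0.0315,"tz":0,"ax":0,"ay":0,"az":0},{"tx":-0.03,"ty":-0.0315,"tz":0,"ax":0,"ay":0,"az":0},{"tx":-0.03,"ty":-0.0315,"tz":0,"ax":0,"ay":0,"az":0},{"tx":-0.03,"ty":-0.0315,"tz":0,"ax":0,"ay":0,"az":-7.5}]' 0
python3 -c "
from h import *
st();togo(-.165,0,.10)"
```

```text
clock: 2.15
tool_pos: [0.3925, 0.0705, 0.2536]
tcp_rot: [0.001, 0.071, 0.997, 0.0]
ft_force: [0.0, 1.4, 0.5]
opening: 0.5
t 2.15 board-frame TCP mm [-164.8    1.2  253.6] F [-0.16  1.37  0.54] open 0.5 rotv [-0.  -0.1  0.3]
d tool mm [  0.3  -1.2 153.6] rot deg [ 0.01  0.06 -0.26]
```

```bash

python3 -m handwheel '[{"tx":0,"ty":0,"tz":0.04,"ax":0,"ay":0,"az":0},{"tx":0,"ty":-0.001,"tz":0.04,"ax":0,"ay":0,"az":0},{"tx":0,"ty":0,"tz":0.04,"ax":0,"ay":0,"az":0},{"tx":0,"ty":0,"tz":0.03,"ax":0,"ay":0,"az":0},{"tx":0,"ty":0,"tz":0,"ax":0,"ay":0,"az":0}]'
python3 - <<'E'
from h import *
st(); C=cam("wrist"); im=bot.grab_frame("wrist"); cv2.imwrite("pics/w1.png",im)
for t,z in(("sample",.012),("board",.015),("place",.015)):
    for d in bot.regions_of("wrist",t)[:3]:
        print(t,round(d["score"],2),np.round(d["extent"]).tolist(),rect(d["pixels"],z,C))
E
```

```text
clock: 2.65
tool_pos: [0.3886, 0.0712, 0.1005]
tcp_rot: [-0.003, 0.073, 0.997, -0.0]
ft_force: [-0.6, 1.1, -0.4]
opening: 0.496
t 2.65 board-frame TCP mm [-168.8    1.3  100.5] F [-0.69  0.97 -0.37] open 0.496 rotv [0.1 0.4 0.4]
sample 0.84 [253.0, 308.0, 376.0, 408.0] (array([468.4,  63.6]), array([87. , 72.5]), 69.7)
board 0.79 [144.0, 446.0, 493.0, 477.0] (array([554.3,  47.1]), array([280.3,  34.5]), 81.7)
```

View pics/w1.png

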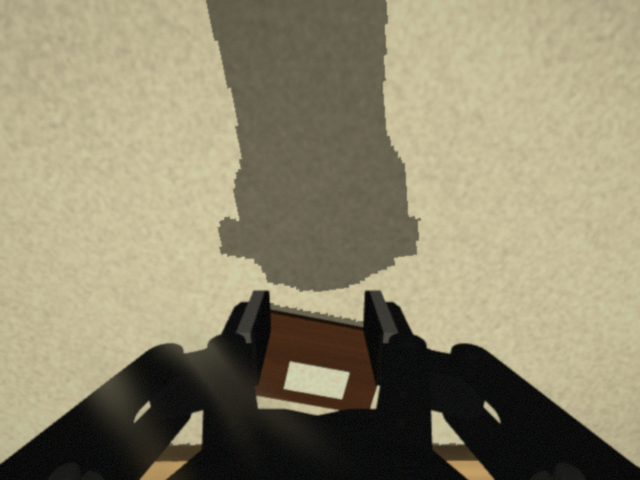

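The wrist view shows the sample between and ahead of the half-open fingers, label at (317,380), and the board edge at the bottom. This agrees with the top view. Next I go down and find the table by touch.

```bash

python3 -m handwheel '[{"tx":-0.004,"ty":0,"tz":0.03,"ax":0,"ay":-0.4,"az":-0.4},{"tx":0,"ty":-0.001,"tz":0.03,"ax":0,"ay":0,"az":0},{"tx":0,"ty":0,"tz":0.01,"ax":0,"ay":0,"az":0},{"tx":0,"ty":0,"tz":0,"ax":0,"ay":0,"az":0}]'
python3 -c "
from h import *
st()"
python3 -m handwheel '[{"tx":0,"ty":0,"tz":0.003,"ax":0,"ay":0,"az":0},{"tx":0,"ty":0,"tz":0.003,"ax":0,"ay":0,"az":0},{"tx":0,"ty":0,"tz":0.002,"ax":0,"ay":0,"az":0},{"tx":0,"ty":0,"tz":0,"ax":0,"ay":0,"az":0}]'
python3 -c "
from h import *
st()"

```

```text
clock: 3.25
tool_pos: [0.3956, 0.0698, 0.0334]
tcp_rot: [0.003, 0.069, 0.998, -0.0]
ft_force: [-0.0, -0.6, 0.1]
opening: 0.501
t 3.25 board-frame TCP mm [-161.7    0.9   33.4] F [ 0.03 -0.59  0.08] open 0.501 rotv [ 0.  -0.3 -0. ]
clock: 3.65
tool_pos: [0.396, 0.0698, 0.0256]
tcp_rot: [0.004, 0.069, 0.998, -0.0]
ft_force: [0.1, -0.2, -0.5]
opening: 0.502
t 3.65 board-frame TCP mm [-161.2    0.9   25.6] F [ 0.12 -0.2  -0.47] open 0.502 rotv [-0.  -0.4 -0. ]
```

```bash

for i in 1; do python3 -m handwheel '[{"tx":0.001,"ty":0,"tz":0.001,"ax":0,"ay":0,"az":0},{"tx":0,"ty":-0.001,"tz":0.001,"ax":0,"ay":0,"az":0},{"tx":0,"ty":0,"tz":0.001,"ax":0,"ay":0,"az":0}]'; done
python3 -m handwheel '[{"tx":0,"ty":0,"tz":0.001,"ax":0,"ay":0,"az":0},{"tx":0,"ty":0,"tz":0,"ax":0,"ay":0,"az":0}]'
```

```text
clock: 3.95
tool_pos: [0.3946, 0.0688, 0.0223]
tcp_rot: [0.003, 0.069, 0.998, -0.0]
ft_force: [0.2, -0.2, -0.4]
opening: 0.499
clock: 4.15
tool_pos: [0.3946, 0.0689, 0.0211]
tcp_rot: [0.003, 0.069, 0.998, -0.0]
ft_force: [-0.3, 0.1, 0.5]
opening: 0.501
```

```bash

python3 -m handwheel '[{"tx":0,"ty":0,"tz":0.001,"ax":0,"ay":0,"az":0},{"tx":0,"ty":0,"tz":0,"ax":0,"ay":0,"az":0}]'
python3 -m handwheel '[{"tx":0,"ty":0,"tz":0.001,"ax":0,"ay":0,"az":0},{"tx":0,"ty":0,"tz":0,"ax":0,"ay":0,"az":0}]'
```

```text
clock: 4.35
tool_pos: [0.3947, 0.0689, 0.0202]
tcp_rot: [0.003, 0.069, 0.998, -0.0]
ft_force: [-0.2, -0.3, 0.8]
opening: 0.499
clock: 4.55
tool_pos: [0.3947, 0.0689, 0.0201]
tcp_rot: [0.004, 0.069, 0.998, -0.0]
ft_force: [-3.2, -0.6, 15.9]
opening: 0.504
```

```bash

python3 -m handwheel '[{"tx":0,"ty":0,"tz":-0.0034,"ax":0,"ay":0.4,"az":0},{"tx":-0.01,"ty":0,"tz":0,"ax":0,"ay":0,"az":0},{"tx":-0.01,"ty":0,"tz":0,"ax":0,"ay":0,"az":0},{"tx":-0.008,"ty":0,"tz":0,"ax":0,"ay":0,"az":0},{"tx":-0.008,"ty":0,"tz":0,"ax":0,"ay":0,"az":0},{"tx":-0.008,"ty":0,"tz":0,"ax":0,"ay":0,"az":0},{"tx":-0.008,"ty":0,"tz":0,"ax":0,"ay":0,"az":0},{"tx":-0.006,"ty":0,"tz":0,"ax":0,"ay":0,"az":0},{"tx":-0.004,"ty":0,"tz":0,"ax":0,"ay":0,"az":0},{"tx":0,"ty":0,"tz":0,"ax":0,"ay":0,"az":0}]'
python3 - <<'E'
from h import *
st()
for n in ("top","scene"):
    C=cam(n); im=bot.grab_frame(n); cv2.imwrite(f"pics/{n}2.png",im)
    for d in bot.regions_of(n,"sample")[:4]:
        c,s,a=rect(d["pixels"],.012,C); b=BR.T@(np.array([*c/1000,0])-BO)
        print(n,round(d["score"],2),c,s,a,np.round(b*1000))
x=cv2.imread("pics/scene2.png")[170:330,230:450]; cv2.imwrite("pics/s2.png",cv2.resize(x,None,fx=3,fy=3))
E
```

```text
clock: 5.55
tool_pos: [0.4567, 0.0603, 0.0227]
tcp_rot: [0.0, 0.069, 0.998, 0.0]
ft_force: [0.2, 0.2, -1.1]
opening: 0.502
t 5.55 board-frame TCP mm [-99.8  -0.1  22.7] F [ 0.12  0.22 -1.14] open 0.502 rotv [-0. -0.  0.]
top 0.91 [633.4 147.7] [90.8 71.4] 82.6 [ 63. 111.   0.]
top 0.82 [601.3 -71.2] [91.3 73.2] 82.0 [  61. -110.    0.]
top 0.58 [522.9  59.9] [89.7 33.7] 82.0 [-34.   9.   0.]
scene 0.86 [629.8 148.6] [95.1 72.4] 81.5 [ 59. 111.   0.]
scene 0.84 [599.2 -69.7] [91.3 69.8] 81.2 [  59. -109.    0.]
scene 0.57 [509.6  61.8] [88.3 69.3] 81.8 [-48.   9.   0.]
```

View pics/s2.png

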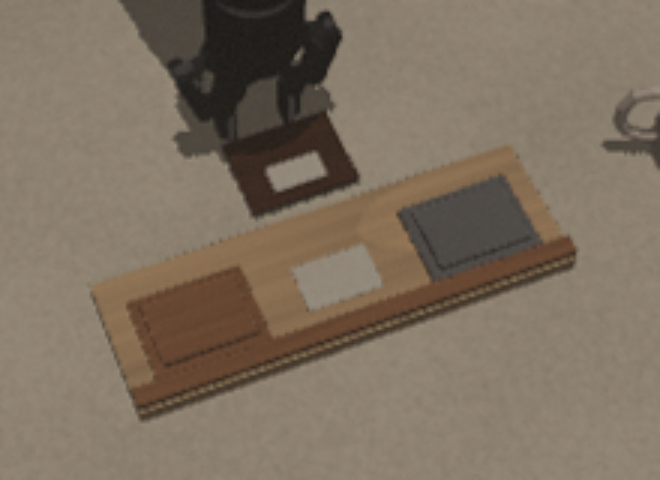

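The scene view shows the sample square to the board, about 10 mm short of its front edge and about 8.5 mm too far to +y. I'll push diagonally so friction carries it sideways.

```bash

python3 -m handwheel '[{"tx":-0.002,"ty":-0.001,"tz":0,"ax":0,"ay":0,"az":0},{"tx":-0.002,"ty":-0.001,"tz":0,"ax":0,"ay":0,"az":0},{"tx":-0.002,"ty":-0.0015,"tz":0,"ax":0,"ay":0,"az":0},{"tx":-0.002,"ty":-0.0015,"tz":0,"ax":0,"ay":0,"az":0},{"tx":-0.002,"ty":-0.0015,"tz":0,"ax":0,"ay":0,"az":0},{"tx":0,"ty":0,"tz":0,"ax":0,"ay":0,"az":0}]'
cat > look.py <<'E'
import sys
from h import *
tag=sys.argv[1]; st()
for n in ("top","scene"):
    C=cam(n); im=bot.grab_frame(n); cv2.imwrite(f"pics/{n}{tag}.png",im)
    for d in bot.regions_of(n,"sample")[:4]:
        c,s,a=rect(d["pixels"],float(sys.argv[2]) if len(sys.argv)>2 else .012,C); b=BR.T@(np.array([*c/1000,0])-BO)
        print(n,round(d["score"],2),s,a,np.round(b*1000,1))
a=cv2.imread(f"pics/scene{tag}.png")[170:320,250:430]; b=cv2.imread(f"pics/top{tag}.png")[170:320,220:400]
cv2.imwrite(f"pics/both{tag}.png",cv2.resize(np.hstack([a,b]),None,fx=2.2,fy=2.2,interpolation=cv2.INTER_CUBIC))
E
python3 look.py 3
```

```text
clock: 6.35
tool_pos: [0.4655, 0.0523, 0.0227]
tcp_rot: [0.0, 0.069, 0.998, -0.0]
ft_force: [-0.3, -0.3, 0.5]
opening: 0.5
t 6.35 board-frame TCP mm [-90.   -6.9  22.7] F [-0.22 -0.36  0.5 ] open 0.5 rotv [ 0. -0.  0.]
top 0.91 [92.  71.7] 80.9 [ 63.6 112.1   0. ]
top 0.61 [90.1 24.7] 82.8 [-18.2   4.3   0. ]
scene 0.73 [94.1 49.5] 10.9 [ 155.8 -409.5    0. ]
scene 0.63 [91.8 68.6] 82.0 [ 59.6 111.7   0. ]
scene 0.61 [90.  72.7] 82.2 [-38.8   2.9   0. ]
scene 0.58 [89.9 69.8] 81.2 [  57.6 -108.8    0. ]
```

View pics/both3.png

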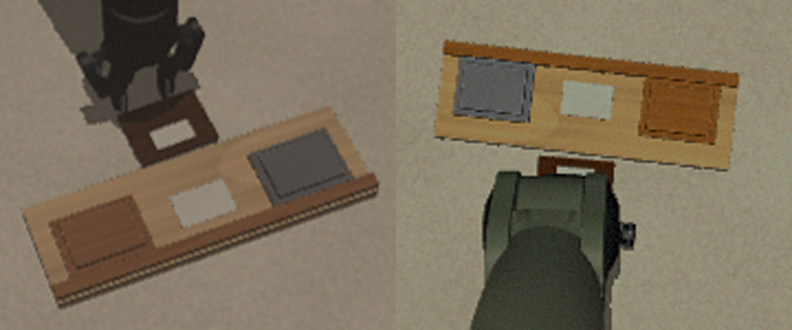

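Friction carried it: y is about +3 mm now, with a gap of a few mm left. I'll close that gently and watch the force.

```bash

python3 -m handwheel '[{"tx":-0.002,"ty":-0.0012,"tz":0,"ax":0,"ay":0,"az":0},{"tx":-0.002,"ty":-0.0012,"tz":0,"ax":0,"ay":0,"az":0},{"tx":-0.001,"ty":0,"tz":0,"ax":0,"ay":0,"az":0},{"tx":0,"ty":0,"tz":0,"ax":0,"ay":0,"az":0}]'
python3 -c "
from h import *
st()"
python3 -m handwheel '[{"tx":-0.001,"ty":0,"tz":0,"ax":0,"ay":0,"az":0},{"tx":-0.001,"ty":0,"tz":0,"ax":0,"ay":0,"az":0},{"tx":0,"ty":0,"tz":0,"ax":0,"ay":0,"az":0}]'
python3 -c "
from h import *
st()"
```

```text
clock: 6.95
tool_pos: [0.47, 0.0494, 0.0227]
tcp_rot: [0.0, 0.069, 0.998, -0.0]
ft_force: [-0.3, -0.1, 0.4]
opening: 0.498
t 6.95 board-frame TCP mm [-85.2  -9.1  22.7] F [-0.27 -0.15  0.36] open 0.498 rotv [ 0. -0.  0.]
clock: 7.25
tool_pos: [0.4718, 0.0492, 0.0227]
tcp_rot: [0.0, 0.069, 0.998, -0.0]
ft_force: [0.3, -0.3, 0.0]
opening: 0.499
t 7.25 board-frame TCP mm [-83.3  -9.   22.7] F [ 0.34 -0.22  0.01] open 0.499 rotv [ 0. -0.  0.]
```

```bash

python3 -m handwheel '[{"tx":-0.001,"ty":0,"tz":0,"ax":0,"ay":0,"az":0},{"tx":-0.001,"ty":0,"tz":0,"ax":0,"ay":0,"az":0},{"tx":0,"ty":0,"tz":0,"ax":0,"ay":0,"az":0}]'
python3 -c "
from h import *
st()"
python3 -m handwheel '[{"tx":-0.0005,"ty":0,"tz":0,"ax":0,"ay":0,"az":0},{"tx":0,"ty":0,"tz":0,"ax":0,"ay":0,"az":0}]'
python3 look.py 4
```

```text
clock: 7.55
tool_pos: [0.4726, 0.0491, 0.0225]
tcp_rot: [-0.001, 0.069, 0.998, 0.0]
ft_force: [-4.0, 1.8, 1.3]
opening: 0.5
t 7.55 board-frame TCP mm [-82.6  -9.   22.5] F [-4.2   1.29  1.31] open 0.5 rotv [-0.   0.1 -0. ]
clock: 7.75
tool_pos: [0.4726, 0.0491, 0.0224]
tcp_rot: [-0.001, 0.069, 0.998, 0.0]
ft_force: [-5.3, 1.1, 4.4]
opening: 0.502
t 7.75 board-frame TCP mm [-82.5  -9.   22.4] F [-5.37  0.36  4.4 ] open 0.502 rotv [-0.   0.2 -0. ]
top 0.73 [78.2 16.2] 84.8 [-7.9  5.9  0. ]
top 0.66 [95.  74.9] 82.0 [ 63.5 110.4   0. ]
top 0.56 [90.4 70.6] 82.0 [  62.5 -110.4    0. ]
top 0.54 [353.  120.4] 81.9 [56.6  0.7  0. ]
scene 0.94 [90.5 70.2] 82.6 [-33.6  -0.    0. ]
scene 0.87 [90.9 68.6] 81.7 [  58.6 -109.3    0. ]
scene 0.6 [93.3 71.2] 80.8 [ 59.9 111.3   0. ]
```

View pics/both4.png

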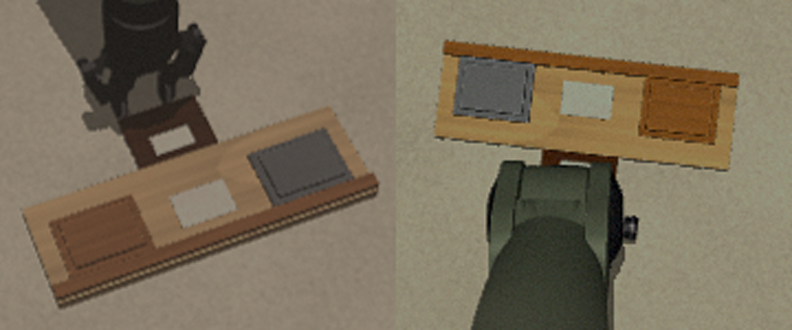

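The sample is flush with the board at y≈0 and square. I'll back off, recentre the fingers and tilt the tips 12° forward so they reach under the lip, then come in again.

```bash

python3 -m handwheel '[{"tx":0.005,"ty":0,"tz":-0.0002,"ax":0,"ay":0,"az":0},{"tx":0.006,"ty":0.003,"tz":-0.0002,"ax":0,"ay":-6,"az":0},{"tx":0,"ty":0.006,"tz":0,"ax":0,"ay":-6,"az":0},{"tx":0,"ty":0,"tz":0,"ax":0,"ay":0,"az":0}]'
python3 -c "
from h import *
st();togo(-.088,0.000,.0228,-12)"
```

```text
clock: 8.35
tool_pos: [0.4608, 0.06, 0.0224]
tcp_rot: [0.104, 0.068, 0.992, -0.007]
ft_force: [-1.4, 0.6, -1.7]
opening: 0.499
t 8.35 board-frame TCP mm [-95.7   0.1  22.4] F [-1.47  0.44 -1.7 ] open 0.499 rotv [  0.  -11.9  -0.1]
d tool mm [-7.6 -0.1  1.2] rot deg [-0.   -0.08  0.08]
```

```bash

python3 -m handwheel '[{"tx":-0.004,"ty":0,"tz":0.0005,"ax":0,"ay":0,"az":0},{"tx":-0.003,"ty":0,"tz":0.0006,"ax":0,"ay":0,"az":0},{"tx":-0.001,"ty":0,"tz":0.0002,"ax":0,"ay":0,"az":0},{"tx":0,"ty":0,"tz":0,"ax":0,"ay":0,"az":0}]'
python3 -c "
from h import *
st()"
python3 -m handwheel '[{"tx":-0.001,"ty":0,"tz":0.0002,"ax":0,"ay":0,"az":0},{"tx":0,"ty":0,"tz":0,"ax":0,"ay":0,"az":0}]'
python3 -c "
from h import *
st()"
```

```text
clock: 8.75
tool_pos: [0.471, 0.0583, 0.0228]
tcp_rot: [0.101, 0.069, 0.992, -0.007]
ft_force: [-9.5, 2.5, 6.0]
opening: 0.501
t 8.75 board-frame TCP mm [-85.4  -0.2  22.8] F [-9.71  1.14  6.03] open 0.501 rotv [ -0.  -11.6   0. ]
clock: 8.95
tool_pos: [0.4711, 0.0582, 0.0225]
tcp_rot: [0.1, 0.069, 0.993, -0.007]
ft_force: [-9.7, 2.3, 6.7]
opening: 0.5
t 8.95 board-frame TCP mm [-85.3  -0.2  22.5] F [-9.92  0.94  6.66] open 0.5 rotv [ -0.  -11.5   0. ]
```

```bash

python3 -m handwheel '[{"tx":-0.0002,"ty":0,"tz":-0.001,"ax":0,"ay":0,"az":0},{"tx":-0.0002,"ty":0,"tz":-0.001,"ax":0,"ay":0,"az":0},{"tx":-0.0002,"ty":0,"tz":-0.001,"ax":0,"ay":0,"az":0},{"tx":-0.0003,"ty":0,"tz":-0.001,"ax":0,"ay":0,"az":0},{"tx":-0.0003,"ty":0,"tz":-0.001,"ax":0,"ay":0,"az":0},{"tx":0,"ty":0,"tz":0,"ax":0,"ay":0,"az":0}]'
python3 look.py 5
```

```text
clock: 9.55
tool_pos: [0.471, 0.0582, 0.0272]
tcp_rot: [0.1, 0.069, 0.993, -0.007]
ft_force: [-7.1, 1.7, 0.7]
opening: 0.503
t 9.55 board-frame TCP mm [-85.4  -0.3  27.2] F [-7.26  0.7   0.72] open 0.503 rotv [ -0.  -11.5   0. ]
top 0.89 [91.6 72.5] 83.6 [-36.    0.5   0. ]
top 0.69 [92.6 73.3] 82.3 [ 62.4 109.6   0. ]
top 0.67 [88.1 69.2] 82.0 [  63.3 -111.3    0. ]
scene 0.97 [91.7 71.7] 81.5 [-36.    1.3   0. ]
scene 0.9 [94.4 72.1] 81.2 [  59.5 -110.2    0. ]
```

View pics/both5.png

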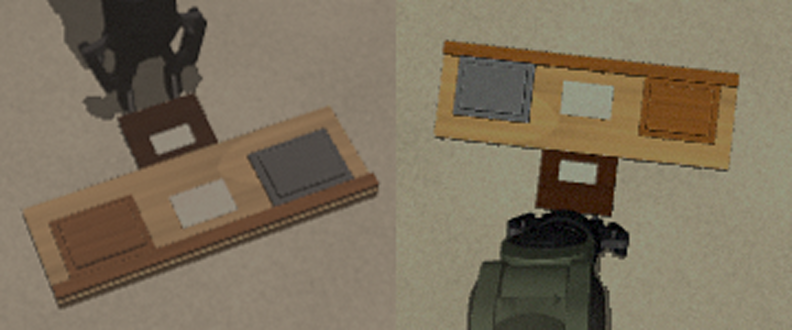

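```bash

python3 -m handwheel '[{"tx":-0.0003,"ty":0,"tz":-0.001,"ax":0,"ay":0,"az":0},{"tx":-0.0004,"ty":0,"tz":-0.001,"ax":0,"ay":0,"az":0},{"tx":-0.0004,"ty":0,"tz":-0.001,"ax":0,"ay":0,"az":0},{"tx":-0.0004,"ty":0,"tz":-0.001,"ax":0,"ay":0,"az":0},{"tx":-0.0004,"ty":0,"tz":-0.001,"ax":0,"ay":0,"az":0},{"tx":0,"ty":0,"tz":0,"ax":0,"ay":0,"az":0}]'
python3 look.py 6
```

```text
clock: 10.35
tool_pos: [0.4713, 0.0581, 0.0324]
tcp_rot: [0.099, 0.069, 0.993, -0.007]
ft_force: [-9.6, 2.9, 0.9]
opening: 0.503
t 10.35 board-frame TCP mm [-85.   -0.3  32.4] F [-9.88  1.59  0.92] open 0.503 rotv [  0.  -11.4   0. ]
top 0.66 [93.3 70.9] 81.9 [ 63.5 111.5   0. ]
top 0.58 [92.6 70.3] 82.0 [  62.6 -109.2    0. ]
scene 0.96 [91.7 69.8] 81.8 [  58.4 -109.7    0. ]
scene 0.88 [89.9 73.9] 80.8 [-37.2   0.9   0. ]
scene 0.85 [94.2 70.4] 81.2 [ 59.4 110.8   0. ]
```

View pics/both6.png

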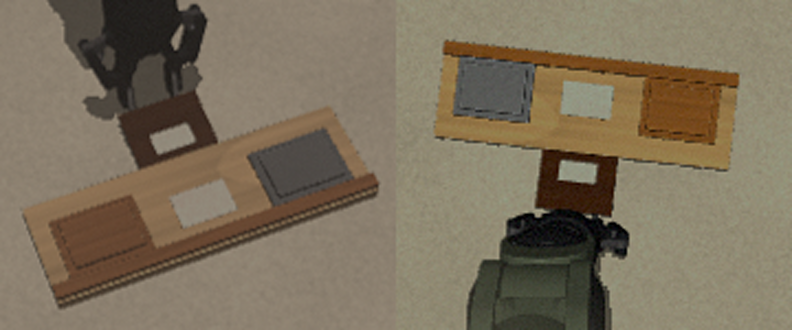

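Still 10 N of contact with the tips risen 10 mm, so the rear edge must be coming up with them. I'll keep going along the arc.

```bash

python3 -m handwheel '[{"tx":-0.0008,"ty":0,"tz":-0.0019,"ax":0,"ay":0,"az":0},{"tx":-0.0008,"ty":0,"tz":-0.0019,"ax":0,"ay":0,"az":0},{"tx":-0.0009,"ty":0,"tz":-0.0019,"ax":0,"ay":0,"az":0},{"tx":-0.0009,"ty":0,"tz":-0.0019,"ax":0,"ay":0,"az":0},{"tx":-0.001,"ty":0,"tz":-0.0018,"ax":0,"ay":0,"az":0},{"tx":0,"ty":0,"tz":0,"ax":0,"ay":0,"az":0}]'
python3 look.py 7
```

```text
clock: 11.15
tool_pos: [0.473, 0.0578, 0.0424]
tcp_rot: [0.099, 0.069, 0.993, -0.007]
ft_force: [-10.6, 2.4, 2.2]
opening: 0.497
t 11.15 board-frame TCP mm [-83.3  -0.4  42.4] F [-10.78   0.89   2.24] open 0.497 rotv [  0.  -11.4   0. ]
top 0.82 [92. 71.] 81.5 [-33.9   1.6   0. ]
top 0.74 [90.9 72.7] 83.1 [ 62.7 110.4   0. ]
top 0.58 [91.1 70.6] 80.6 [  62.5 -112.3    0. ]
scene 0.91 [96.4 68.4] 79.0 [ 58.9 111.1   0. ]
scene 0.84 [93.5 80.8] 80.7 [-38.5   2.2   0. ]
scene 0.77 [91.7 72.2] 80.5 [  59.3 -109.8    0. ]
scene 0.42 [355.7 125.8] 81.3 [61.7  1.4  0. ]
```

View pics/both7.png

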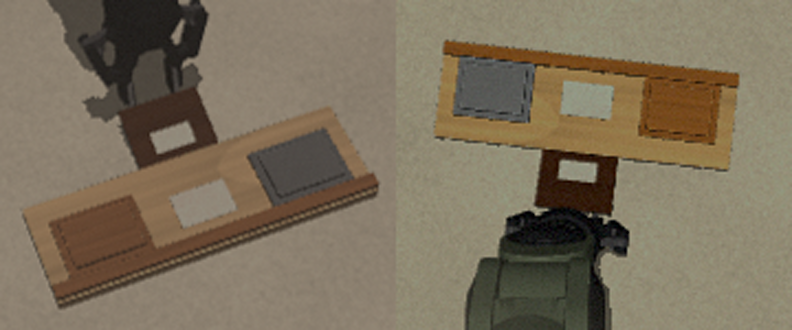

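The scene view shows the rear edge rising and the front edge still at the board. I'll continue.

```bash

python3 -m handwheel '[{"tx":-0.001,"ty":0,"tz":-0.0018,"ax":0,"ay":0,"az":0},{"tx":-0.0011,"ty":0,"tz":-0.0018,"ax":0,"ay":0,"az":0},{"tx":-0.0012,"ty":0,"tz":-0.0018,"ax":0,"ay":0,"az":0},{"tx":-0.0012,"ty":0,"tz":-0.0018,"ax":0,"ay":0,"az":0},{"tx":-0.0013,"ty":0,"tz":-0.0018,"ax":0,"ay":0,"az":0},{"tx":0,"ty":0,"tz":0,"ax":0,"ay":0,"az":0}]'
python3 look.py 8
```

```text
clock: 11.95
tool_pos: [0.4762, 0.0574, 0.0523]
tcp_rot: [0.098, 0.069, 0.993, -0.007]
ft_force: [-12.5, 2.6, 4.5]
opening: 0.5
t 11.95 board-frame TCP mm [-80.2  -0.4  52.3] F [-12.77   0.83   4.54] open 0.5 rotv [  0.  -11.3  -0. ]
top 0.77 [90.6 63.7] 81.6 [-32.7   1.4   0. ]
top 0.73 [90.8 69.3] 80.0 [  62.5 -109.9    0. ]
top 0.71 [90.8 71.9] 82.0 [ 64.1 110.6   0. ]
scene 0.95 [91.5 70.3] 83.3 [  57.9 -109.6    0. ]
scene 0.92 [91.6 69.7] 82.6 [ 59.8 111.6   0. ]
scene 0.61 [93.3 81.7] 80.7 [-40.5   4.6   0. ]
```

View pics/both8.png

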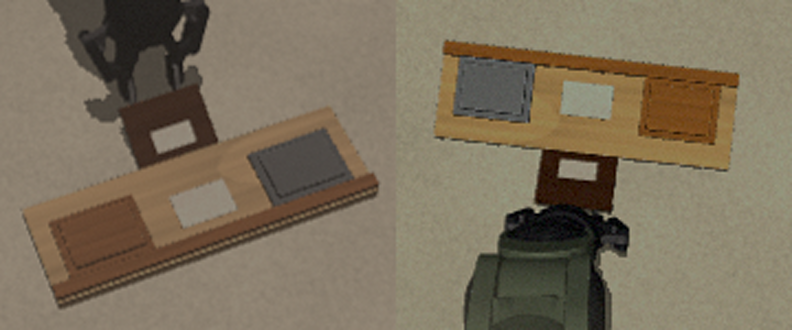

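```bash

python3 -m handwheel '[{"tx":-0.0014,"ty":0,"tz":-0.0018,"ax":0,"ay":0,"az":0},{"tx":-0.0015,"ty":0,"tz":-0.0017,"ax":0,"ay":0,"az":0},{"tx":-0.0016,"ty":0,"tz":-0.0017,"ax":0,"ay":0,"az":0},{"tx":-0.0017,"ty":0,"tz":-0.0017,"ax":0,"ay":0,"az":0},{"tx":-0.0018,"ty":0,"tz":-0.0017,"ax":0,"ay":0,"az":0},{"tx":0,"ty":0,"tz":0,"ax":0,"ay":0,"az":0}]'
python3 look.py 9
```

```text
clock: 12.75
tool_pos: [0.4898, 0.0557, 0.0653]
tcp_rot: [0.106, 0.069, 0.992, -0.007]
ft_force: [0.7, 0.0, 0.6]
opening: 0.5
t 12.75 board-frame TCP mm [-66.4  -0.1  65.3] F [0.72 0.14 0.55] open 0.5 rotv [ -0.  -12.2   0. ]
top 0.94 [93.2 72.5] 82.0 [ 62.4 109.6   0. ]
top 0.84 [90. 52.] 81.6 [-32.2   0.8   0. ]
top 0.82 [89.5 70. ] 82.0 [  62.5 -110.6    0. ]
top 0.69 [352.  116.1] 81.9 [56.6  0.3  0. ]
scene 0.84 [92.7 74.2] 82.1 [-36.3   0.8   0. ]
scene 0.84 [93.  71.5] 82.0 [  58.  -109.6    0. ]
scene 0.77 [93.8 68.2] 81.8 [ 59.7 111.6   0. ]
scene 0.25 [357.5 128.7] 80.9 [61.   0.5  0. ]
```

View pics/both9.png

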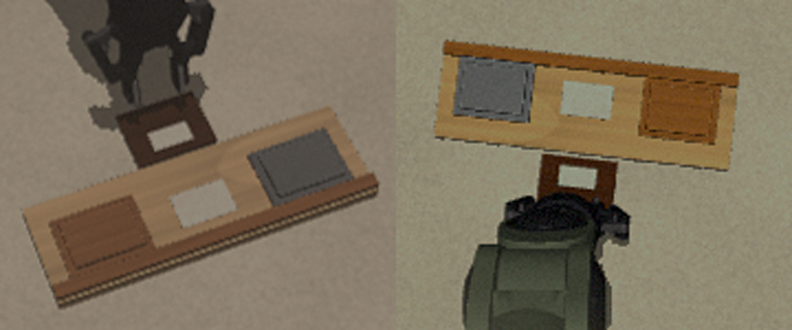

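The tips slipped over the lip because I was squeezing too hard along the sample. It dropped flat again, still at the board (≈-36, +1). I'll retry with a light squeeze at the start, then a steeper forward tilt so the lip rests on the finger faces.

```bash

python3 -m handwheel '[{"tx":0.015,"ty":0,"tz":-0.003,"ax":0,"ay":0,"az":0},{"tx":0.015,"ty":0,"tz":-0.003,"ax":0,"ay":0,"az":0},{"tx":0.01,"ty":0,"tz":0,"ax":0,"ay":0,"az":0},{"tx":0,"ty":0,"tz":0,"ax":0,"ay":0,"az":0}]'
python3 -c "
from h import *
st();togo(-.098,0.0005,.0228,-12)"
```

```text
clock: 13.35
tool_pos: [0.4449, 0.0619, 0.0612]
tcp_rot: [0.103, 0.068, 0.992, -0.007]
ft_force: [-0.3, 0.3, -0.6]
opening: 0.502
t 13.35 board-frame TCP mm [-1.117e+02 -1.000e-01  6.120e+01] F [-0.34  0.22 -0.57] open 0.502 rotv [  0.  -11.9  -0. ]
d tool mm [-5.5  0.6 40.4] rot deg [-0.01 -0.11  0.02]
```

```bash

python3 -m handwheel '[{"tx":0,"ty":0,"tz":0.015,"ax":0,"ay":0,"az":0},{"tx":0,"ty":0.0005,"tz":0.015,"ax":0,"ay":0,"az":0},{"tx":0,"ty":0,"tz":0.009,"ax":0,"ay":0,"az":0},{"tx":-0.0055,"ty":0,"tz":0.001,"ax":0,"ay":0,"az":0},{"tx":0,"ty":0,"tz":0,"ax":0,"ay":0,"az":0}]'
python3 look.py 10
python3 -c "
from h import *
togo(-.088,0.0005,.0228,-12)"
```

```text
clock: 13.85
tool_pos: [0.4617, 0.0602, 0.024]
tcp_rot: [0.105, 0.069, 0.992, -0.007]
ft_force: [-0.1, 0.1, -0.2]
opening: 0.501
t 13.85 board-frame TCP mm [-94.9   0.5  24. ] F [-0.14  0.07 -0.2 ] open 0.501 rotv [ -0.  -12.1   0. ]
top 0.75 [90.4 70.6] 83.3 [ 63.6 110.3   0. ]
top 0.64 [91.7 73.5] 83.2 [  62.9 -110.7    0. ]
top 0.57 [92.9 73.4] 80.6 [-41.4  -0.7   0. ]
top 0.53 [101.3 114.9] 16.8 [-177.9  307.     0. ]
scene 0.97 [94.8 70.4] 81.8 [ 59.4 111.    0. ]
scene 0.69 [91.1 71.9] 82.1 [-36.4   0.4   0. ]
scene 0.57 [91.7 73.3] 81.9 [  59.7 -108.5    0. ]
d tool mm [-7.6 -0.   3. ] rot deg [ 0.01  0.04 -0.  ]
```

View pics/both10.png

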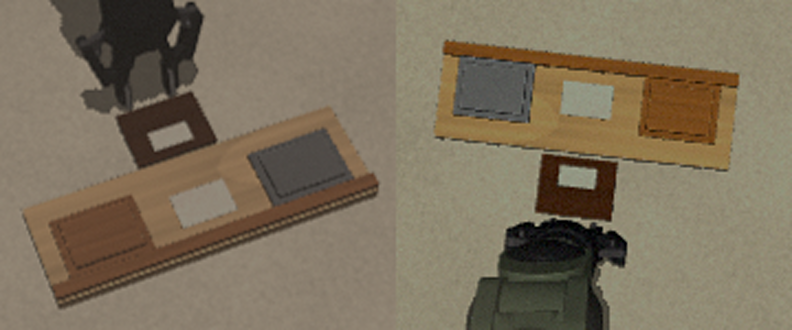

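The sample lies flat and square, about 2-3 mm off the board. I'll push it flush with light force.

```bash

python3 -m handwheel '[{"tx":-0.003,"ty":0,"tz":0.0018,"ax":0,"ay":0,"az":0},{"tx":-0.003,"ty":0,"tz":0.0007,"ax":0,"ay":0,"az":0},{"tx":-0.002,"ty":0,"tz":0.0004,"ax":0,"ay":0,"az":0},{"tx":0,"ty":0,"tz":0,"ax":0,"ay":0,"az":0}]'
python3 -c "
from h import *
st()"
python3 -m handwheel '[{"tx":-0.0005,"ty":0,"tz":0.0001,"ax":0,"ay":0,"az":0},{"tx":0,"ty":0,"tz":0,"ax":0,"ay":0,"az":0}]'
python3 -c "
from h import *
st()"
```

```text
clock: 14.45
tool_pos: [0.4691, 0.0592, 0.0226]
tcp_rot: [0.105, 0.069, 0.992, -0.007]
ft_force: [-0.1, 0.2, 0.0]
opening: 0.499
t 14.45 board-frame TCP mm [-87.4   0.5  22.6] F [-0.08  0.16  0.03] open 0.499 rotv [ -0. -12.   0.]
clock: 14.65
tool_pos: [0.469, 0.0592, 0.0225]
tcp_rot: [0.104, 0.069, 0.992, -0.007]
ft_force: [0.2, -0.5, 0.6]
opening: 0.502
t 14.65 board-frame TCP mm [-87.4   0.5  22.5] F [ 0.24 -0.45  0.61] open 0.502 rotv [  0. -12.   0.]
```

```bash

python3 -m handwheel '[{"tx":-0.001,"ty":0,"tz":0.0002,"ax":0,"ay":0,"az":0},{"tx":-0.0005,"ty":0,"tz":0.0001,"ax":0,"ay":0,"az":0},{"tx":0,"ty":0,"tz":0,"ax":0,"ay":0,"az":0}]'
python3 -c "
from h import *
st()"
python3 -m handwheel '[{"tx":-0.0005,"ty":0,"tz":0.0001,"ax":0,"ay":0,"az":0},{"tx":0,"ty":0,"tz":0,"ax":0,"ay":0,"az":0}]'
python3 -c "
from h import *
st()"
```

```text
clock: 14.95
tool_pos: [0.4705, 0.059, 0.0225]
tcp_rot: [0.104, 0.069, 0.992, -0.007]
ft_force: [-0.2, -0.2, 0.8]
opening: 0.499
t 14.95 board-frame TCP mm [-86.    0.5  22.5] F [-0.18 -0.22  0.78] open 0.499 rotv [ -0. -12.   0.]
clock: 15.15
tool_pos: [0.4707, 0.059, 0.0224]
tcp_rot: [0.104, 0.068, 0.992, -0.007]
ft_force: [-1.5, 1.6, 0.8]
opening: 0.5
t 15.15 board-frame TCP mm [-85.8   0.5  22.4] F [-1.66  1.43  0.76] open 0.5 rotv [  0. -12.  -0.]
```

```bash

python3 -m handwheel '[{"tx":-0.0005,"ty":0,"tz":0.0001,"ax":0,"ay":0,"az":0},{"tx":-0.0002,"ty":0,"tz":-0.001,"ax":0,"ay":0,"az":0},{"tx":-0.0002,"ty":0,"tz":-0.001,"ax":0,"ay":0,"az":0},{"tx":-0.0002,"ty":0,"tz":-0.001,"ax":0,"ay":0,"az":0},{"tx":-0.0002,"ty":0,"tz":-0.001,"ax":0,"ay":0,"az":0},{"tx":-0.0002,"ty":0,"tz":-0.001,"ax":0,"ay":0,"az":0},{"tx":-0.0002,"ty":0,"tz":-0.001,"ax":0,"ay":0,"az":0},{"tx":-0.0003,"ty":0,"tz":-0.001,"ax":0,"ay":0,"az":0},{"tx":-0.0003,"ty":0,"tz":-0.001,"ax":0,"ay":0,"az":0},{"tx":0,"ty":0,"tz":0,"ax":0,"ay":0,"az":0}]'
python3 -c "
from h import *
st()"
```

```text
clock: 16.15
tool_pos: [0.471, 0.0589, 0.0306]
tcp_rot: [0.104, 0.068, 0.992, -0.007]
ft_force: [-5.7, 1.2, 0.0]
opening: 0.499
t 16.15 board-frame TCP mm [-85.5   0.5  30.6] F [-5.77  0.44  0.04] open 0.499 rotv [ -0.  -11.9  -0. ]
```

```bash

python3 -m handwheel '[{"tx":-0.0003,"ty":0,"tz":-0.001,"ax":0,"ay":0,"az":0},{"tx":-0.0003,"ty":0,"tz":-0.001,"ax":0,"ay":0,"az":0},{"tx":-0.0003,"ty":0,"tz":-0.001,"ax":0,"ay":0,"az":0},{"tx":-0.0003,"ty":0,"tz":-0.001,"ax":0,"ay":0,"az":0},{"tx":-0.0004,"ty":0,"tz":-0.001,"ax":0,"ay":0,"az":0},{"tx":-0.0004,"ty":0,"tz":-0.001,"ax":0,"ay":0,"az":0},{"tx":-0.0004,"ty":0,"tz":-0.001,"ax":0,"ay":0,"az":0},{"tx":-0.0004,"ty":0,"tz":-0.001,"ax":0,"ay":0,"az":0},{"tx":0,"ty":0,"tz":0,"ax":0,"ay":0,"az":0}]'
python3 -c "
from h import *
st()"
python3 -m handwheel '[{"tx":0.0013,"ty":0,"tz":0.0008,"ax":0,"ay":-4,"az":0},{"tx":0.0013,"ty":0,"tz":0.0008,"ax":0,"ay":-4,"az":0},{"tx":0,"ty":0,"tz":0,"ax":0,"ay":0,"az":0}]'
python3 -c "
from h import *
st()"
```

```text
clock: 17.05
tool_pos: [0.4721, 0.0588, 0.0391]
tcp_rot: [0.104, 0.068, 0.992, -0.007]
ft_force: [-4.9, 2.1, 0.5]
opening: 0.499
t 17.05 board-frame TCP mm [-84.4   0.5  39.1] F [-5.16  1.43  0.47] open 0.499 rotv [ -0.  -11.9  -0. ]
clock: 17.35
tool_pos: [0.4688, 0.0589, 0.0365]
tcp_rot: [0.173, 0.068, 0.982, -0.012]
ft_force: [0.4, -0.0, -0.2]
opening: 0.497
t 17.35 board-frame TCP mm [-87.6   0.1  36.5] F [ 0.45  0.02 -0.22] open 0.497 rotv [  0.1 -20.   -0. ]
```

```bash

python3 look.py 11
```

```text
t 17.35 board-frame TCP mm [-87.6   0.1  36.5] F [ 0.45  0.02 -0.22] open 0.497 rotv [  0.1 -20.   -0. ]
top 0.88 [91.5 70. ] 82.3 [ 63.5 110.9   0. ]
top 0.66 [92.1 70.9] 82.0 [  62.4 -110.4    0. ]
top 0.6 [94.6 73.4] 82.7 [-37.4   1.2   0. ]
scene 0.87 [90.7 69. ] 82.7 [-33.8   0.2   0. ]
scene 0.75 [89.5 67.4] 80.6 [  59.2 -108.8    0. ]
scene 0.72 [94.2 70.7] 80.7 [ 60.2 112.7   0. ]
```

View pics/both11.png

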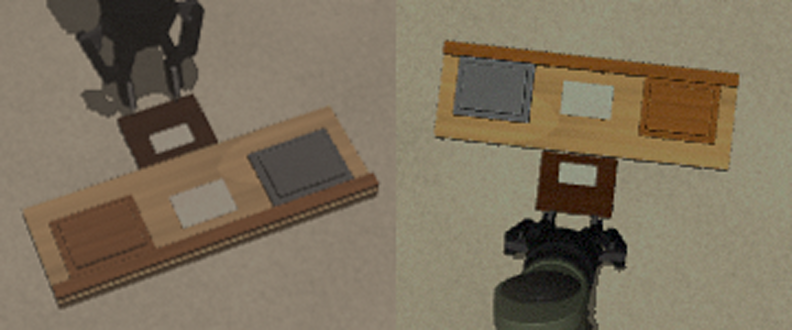

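It dropped flat again during the tilt because the squeeze was lost. A better scheme is vertical fingers flush on the rear edge, turning with the sample about its front edge, so the squeeze stays along the plate.

```bash
cat >> h.py <<'E'
def arc(th,s=0,lean=None,C=-0.0825,by=0.0005):
    """target for sample tilt th (deg); s forward squeeze mm; C TCP board x at flush contact"""
    t=np.radians(th); l=t if lean is None else np.radians(lean)
    h=max(12*np.cos(t)-8*np.sin(t),6*np.cos(t))
    c=np.array([-70*np.cos(t)-3*np.sin(t), 70*np.sin(t)-3*np.cos(t)+h])
    ox,oz=C*1000+70,13.7
    r=np.array([ox*np.cos(l)+oz*np.sin(l), -ox*np.sin(l)+oz*np.cos(l)])
    x=c+r; togo((x[0]+s)/1000,by,x[1]/1000,np.degrees(l)); print("target",np.round(x,1))
E
python3 -m handwheel '[{"tx":0.008,"ty":0,"tz":-0.006,"ax":0,"ay":0,"az":0},{"tx":0.004,"ty":0,"tz":-0.002,"ax":0,"ay":7,"az":0},{"tx":0,"ty":0,"tz":0,"ax":0,"ay":7,"az":0},{"tx":0,"ty":0,"tz":0,"ax":0,"ay":6,"az":0},{"tx":0,"ty":0,"tz":0,"ax":0,"ay":0,"az":0}]'
python3 -c "
from h import *
st();togo(-.088,0.0005,.0227,0)"
```

```text
clock: 18.05
tool_pos: [0.461, 0.0603, 0.0416]
tcp_rot: [0.002, 0.069, 0.998, -0.0]
ft_force: [1.0, 0.3, -0.2]
opening: 0.504
t 18.05 board-frame TCP mm [-95.6   0.4  41.6] F [ 0.93  0.38 -0.17] open 0.504 rotv [-0.  -0.2  0.1]
d tool mm [-7.5  0.1 18.9] rot deg [ 0.01  0.2  -0.06]
```

```bash

python3 -m handwheel '[{"tx":0,"ty":0,"tz":0.012,"ax":0,"ay":0,"az":0},{"tx":-0.001,"ty":0,"tz":0.0068,"ax":0,"ay":0.2,"az":0},{"tx":-0.006,"ty":0,"tz":0,"ax":0,"ay":0,"az":0},{"tx":-0.003,"ty":0,"tz":0,"ax":0,"ay":0,"az":0},{"tx":-0.002,"ty":0,"tz":0,"ax":0,"ay":0,"az":0},{"tx":0,"ty":0,"tz":0,"ax":0,"ay":0,"az":0}]'
python3 -c "
from h import *
st()"
python3 -m handwheel '[{"tx":-0.001,"ty":0,"tz":0,"ax":0,"ay":0,"az":0},{"tx":0,"ty":0,"tz":0,"ax":0,"ay":0,"az":0}]'
python3 -c "
from h import *
st();arc(3)"
```

```text
clock: 18.65
tool_pos: [0.4691, 0.0592, 0.0218]
tcp_rot: [-0.001, 0.069, 0.998, 0.0]
ft_force: [0.0, 0.8, 0.3]
opening: 0.501
t 18.65 board-frame TCP mm [-87.4   0.5  21.8] F [-0.07  0.81  0.35] open 0.501 rotv [-0.   0.1  0. ]
clock: 18.85
tool_pos: [0.4697, 0.0591, 0.0216]
tcp_rot: [-0.002, 0.069, 0.998, 0.0]
ft_force: [-0.9, -1.1, 0.2]
opening: 0.5
t 18.85 board-frame TCP mm [-86.8   0.5  21.6] F [-0.75 -1.26  0.22] open 0.5 rotv [ 0.   0.2 -0. ]
d tool mm [-4.9  0.  -4.9] rot deg [-0.    2.82  0.  ]
target [-81.8  26.6]
```

```bash

python3 -m handwheel '[{"tx":-0.001,"ty":0,"tz":-0.0007,"ax":0,"ay":0,"az":0},{"tx":-0.001,"ty":0,"tz":0,"ax":0,"ay":0,"az":0},{"tx":-0.001,"ty":0,"tz":0,"ax":0,"ay":0,"az":0},{"tx":0,"ty":0,"tz":0,"ax":0,"ay":0,"az":0}]'
python3 -c "
from h import *
st()"
python3 -m handwheel '[{"tx":-0.001,"ty":0,"tz":0,"ax":0,"ay":0,"az":0},{"tx":0,"ty":0,"tz":0,"ax":0,"ay":0,"az":0}]'
python3 -c "
from h import *
st();arc(4)"
```

```text
clock: 19.25
tool_pos: [0.4727, 0.0587, 0.0222]
tcp_rot: [-0.002, 0.069, 0.998, 0.0]
ft_force: [0.7, -1.1, 0.5]
opening: 0.503
t 19.25 board-frame TCP mm [-83.7   0.5  22.2] F [ 0.82 -1.02  0.48] open 0.503 rotv [0.  0.2 0. ]
clock: 19.45
tool_pos: [0.4737, 0.0585, 0.0222]
tcp_rot: [-0.002, 0.069, 0.998, 0.0]
ft_force: [0.1, 0.5, -0.0]
opening: 0.498
t 19.45 board-frame TCP mm [-82.8   0.5  22.2] F [ 0.01  0.53 -0.03] open 0.498 rotv [0.  0.2 0. ]
d tool mm [-1.2  0.  -5.7] rot deg [-0.   3.8 -0. ]
target [-81.6  27.8]
```

```bash

python3 -m handwheel '[{"tx":-0.0007,"ty":0,"tz":0,"ax":0,"ay":0,"az":0},{"tx":0,"ty":0,"tz":0,"ax":0,"ay":0,"az":0}]'
python3 -c "
from h import *
st();arc(2);arc(4);arc(6)"
```

```text
clock: 19.65
tool_pos: [0.4738, 0.0585, 0.0221]
tcp_rot: [-0.002, 0.069, 0.998, 0.0]
ft_force: [-0.8, -0.5, -0.2]
opening: 0.503
t 19.65 board-frame TCP mm [-82.6   0.5  22.1] F [-0.69 -0.56 -0.21] open 0.503 rotv [ 0.   0.2 -0. ]
d tool mm [-0.5  0.  -3.2] rot deg [-0.    1.75  0.  ]
target [-82.1  25.3]
d tool mm [-1.   0.  -5.7] rot deg [-0.    3.75  0.  ]
target [-81.6  27.8]
d tool mm [-1.6  0.  -8.3] rot deg [-0.    5.75  0.  ]
target [-80.9  30.4]
```

```bash

python3 -m handwheel '[{"tx":-0.0006,"ty":0,"tz":0,"ax":0,"ay":0,"az":0},{"tx":-0.0003,"ty":0,"tz":-0.0013,"ax":0,"ay":1,"az":0},{"tx":-0.0003,"ty":0,"tz":-0.0013,"ax":0,"ay":1,"az":0},{"tx":-0.0003,"ty":0,"tz":-0.0013,"ax":0,"ay":1,"az":0},{"tx":-0.0003,"ty":0,"tz":-0.0013,"ax":0,"ay":1,"az":0},{"tx":0,"ty":0,"tz":0,"ax":0,"ay":0,"az":0}]'
python3 -c "
from h import *
st();arc(4);arc(6);arc(8)"
```

```text
clock: 20.25
tool_pos: [0.4751, 0.0584, 0.027]
tcp_rot: [-0.039, 0.069, 0.997, 0.003]
ft_force: [-5.3, 1.2, -0.1]
opening: 0.501
t 20.25 board-frame TCP mm [-81.4   0.5  27. ] F [-5.4   0.45 -0.14] open 0.501 rotv [-0.   4.4  0. ]
d tool mm [ 0.3  0.  -0.8] rot deg [ 0.01 -0.44 -0.01]
target [-81.6  27.8]
d tool mm [-0.2  0.  -3.3] rot deg [ 0.01  1.56 -0.01]
target [-80.9  30.4]
d tool mm [-0.7  0.  -5.9] rot deg [ 0.01  3.56 -0.01]
target [-80.2  32.8]
```

```bash

python3 -m handwheel '[{"tx":-0.0003,"ty":0,"tz":-0.0016,"ax":0,"ay":1,"az":0},{"tx":-0.0003,"ty":0,"tz":-0.0015,"ax":0,"ay":1,"az":0},{"tx":-0.0003,"ty":0,"tz":-0.0014,"ax":0,"ay":1,"az":0},{"tx":-0.0003,"ty":0,"tz":-0.0014,"ax":0,"ay":1,"az":0},{"tx":-0.0003,"ty":0,"tz":-0.0013,"ax":0,"ay":1,"az":0},{"tx":-0.0003,"ty":0,"tz":-0.0013,"ax":0,"ay":1,"az":0},{"tx":0,"ty":0,"tz":0,"ax":0,"ay":0,"az":0}]'
python3 -c "
from h import *
st();arc(10);arc(14);arc(18)"
```

```text
clock: 20.95
tool_pos: [0.4772, 0.0581, 0.0354]
tcp_rot: [-0.091, 0.069, 0.993, 0.006]
ft_force: [-6.4, 1.8, 0.9]
opening: 0.504
t 20.95 board-frame TCP mm [-79.2   0.5  35.4] F [-6.61  0.87  0.93] open 0.504 rotv [-0.  10.5  0. ]
d tool mm [0.2 0.  0.1] rot deg [ 0.01 -0.52 -0.01]
target [-79.4  35.3]
d tool mm [-0.9  0.  -4.9] rot deg [ 0.01  3.48 -0.01]
target [-77.5  40. ]
d tool mm [-2.3  0.  -9.8] rot deg [ 0.01  7.48 -0.01]
target [-75.2  44.6]
```

```bash

python3 -m handwheel '[{"tx":-0.0003,"ty":0,"tz":-0.0017,"ax":0,"ay":1.2,"az":0},{"tx":-0.0004,"ty":0,"tz":-0.0017,"ax":0,"ay":1.2,"az":0},{"tx":-0.0004,"ty":0,"tz":-0.0017,"ax":0,"ay":1.3,"az":0},{"tx":-0.0004,"ty":0,"tz":-0.0016,"ax":0,"ay":1.3,"az":0},{"tx":-0.0004,"ty":0,"tz":-0.0016,"ax":0,"ay":1.3,"az":0},{"tx":-0.0004,"ty":0,"tz":-0.0016,"ax":0,"ay":1.3,"az":0},{"tx":0,"ty":0,"tz":0,"ax":0,"ay":0,"az":0}]'
python3 -c "
from h import *
st();arc(18);arc(22);arc(26)"
```

```text
clock: 21.65
tool_pos: [0.4811, 0.0575, 0.0446]
tcp_rot: [-0.158, 0.068, 0.985, 0.011]
ft_force: [-8.9, 1.9, 1.1]
opening: 0.505
t 21.65 board-frame TCP mm [-75.3   0.5  44.6] F [-9.07  0.69  1.14] open 0.505 rotv [-0.  18.2  0. ]
d tool mm [-0.1  0.  -0. ] rot deg [ 0.01 -0.22 -0.03]
target [-75.2  44.6]
d tool mm [-1.3  0.  -5. ] rot deg [ 0.01  3.78 -0.03]
target [-72.5  49. ]
d tool mm [-2.9  0.  -9.8] rot deg [ 0.01  7.78 -0.03]
target [-69.5  53.1]
```

```bash

python3 -m handwheel '[{"tx":-0.0003,"ty":0,"tz":-0.0017,"ax":0,"ay":1.3,"az":0},{"tx":-0.0003,"ty":0,"tz":-0.0017,"ax":0,"ay":1.3,"az":0},{"tx":-0.0004,"ty":0,"tz":-0.0017,"ax":0,"ay":1.3,"az":0},{"tx":-0.0004,"ty":0,"tz":-0.0016,"ax":0,"ay":1.3,"az":0},{"tx":-0.0005,"ty":0,"tz":-0.0016,"ax":0,"ay":1.3,"az":0},{"tx":-0.0005,"ty":0,"tz":-0.0016,"ax":0,"ay":1.3,"az":0},{"tx":0,"ty":0,"tz":0,"ax":0,"ay":0,"az":0}]'
python3 look.py 12; python3 -c "
from h import *
arc(26);arc(30);arc(34)"
```

```text
clock: 22.35
tool_pos: [0.4863, 0.0568, 0.0534]
tcp_rot: [-0.225, 0.067, 0.972, 0.016]
ft_force: [-11.0, 2.8, 3.2]
opening: 0.499
t 22.35 board-frame TCP mm [-70.    0.5  53.4] F [-11.29   1.24   3.2 ] open 0.499 rotv [-0.  26.1  0. ]
top 0.95 [45.2 69.4] 77.7 [ 62.3 133.    0. ]
top 0.58 [93.2 73.2] 82.0 [  61.5 -111.5    0. ]
scene 0.88 [93. 84.] 77.6 [-38.    4.4   0. ]
scene 0.81 [88.7 68.3] 81.8 [  58.8 -109.2    0. ]
scene 0.61 [92.6 69.2] 81.5 [ 59.7 112.    0. ]
d tool mm [-0.7  0.   0.1] rot deg [-0.   -0.03 -0.03]
target [-69.5  53.1]
d tool mm [-2.   0.  -4.9] rot deg [ 0.    3.97 -0.03]
target [-66.1  56.9]
d tool mm [-3.8  0.  -9.7] rot deg [ 0.    7.97 -0.03]
target [-62.4  60.5]
```

View pics/both12.png

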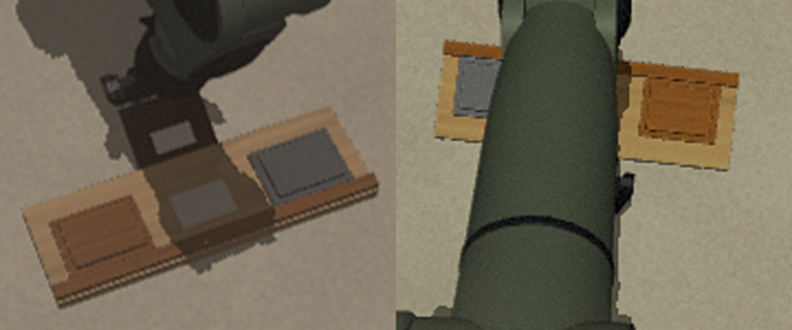

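The scene shows the sample tilted about 26°, front edge at the board, fingers flush on its rear edge. I'll continue with slightly less squeeze.

```bash

python3 -m handwheel '[{"tx":-0.0003,"ty":0,"tz":-0.0017,"ax":0,"ay":1.3,"az":0},{"tx":-0.0003,"ty":0,"tz":-0.0017,"ax":0,"ay":1.3,"az":0},{"tx":-0.0004,"ty":0,"tz":-0.0016,"ax":0,"ay":1.3,"az":0},{"tx":-0.0004,"ty":0,"tz":-0.0016,"ax":0,"ay":1.3,"az":0},{"tx":-0.0005,"ty":0,"tz":-0.0016,"ax":0,"ay":1.3,"az":0},{"tx":-0.0005,"ty":0,"tz":-0.0016,"ax":0,"ay":1.3,"az":0},{"tx":0,"ty":0,"tz":0,"ax":0,"ay":0,"az":0}]'
python3 -c "
from h import *
st();arc(34);arc(38);arc(42)"
```

```text
clock: 23.25
tool_pos: [0.4947, 0.0556, 0.061]
tcp_rot: [-0.289, 0.066, 0.955, 0.02]
ft_force: [-7.5, 0.8, 4.6]
opening: 0.505
t 23.25 board-frame TCP mm [-61.5   0.4  61. ] F [-7.49 -0.27  4.6 ] open 0.505 rotv [ 0.  33.7  0. ]
d tool mm [0.4 0.1 1. ] rot deg [ 0.    0.28 -0.01]
target [-62.4  60.5]
d tool mm [-1.   0.1 -4.1] rot deg [ 0.    4.28 -0.01]
target [-58.4  64. ]
d tool mm [-2.5  0.1 -9.6] rot deg [ 0.    8.28 -0.01]
target [-54.1  67.6]
```

```bash

python3 -m handwheel '[{"tx":-0.0003,"ty":0,"tz":-0.0016,"ax":0,"ay":1.4,"az":0},{"tx":-0.0004,"ty":0,"tz":-0.0016,"ax":0,"ay":1.4,"az":0},{"tx":-0.0004,"ty":0,"tz":-0.0016,"ax":0,"ay":1.4,"az":0},{"tx":-0.0005,"ty":0,"tz":-0.0016,"ax":0,"ay":1.4,"az":0},{"tx":-0.0005,"ty":0,"tz":-0.0016,"ax":0,"ay":1.4,"az":0},{"tx":-0.0005,"ty":0,"tz":-0.0016,"ax":0,"ay":1.4,"az":0},{"tx":0,"ty":0,"tz":0,"ax":0,"ay":0,"az":0}]'
python3 look.py 13; python3 -c "
from h import *
arc(42);arc(46);arc(50)"
```

```text
clock: 23.95
tool_pos: [0.5028, 0.0544, 0.0672]
tcp_rot: [-0.358, 0.064, 0.931, 0.025]
ft_force: [-6.5, 1.4, 5.3]
opening: 0.494
t 23.95 board-frame TCP mm [-53.3   0.4  67.2] F [-6.66  0.49  5.33] open 0.494 rotv [ 0.  42.1  0. ]
top 0.83 [47.  68.1] 88.3 [ 61.7 131.6   0. ]
top 0.67 [90.8 73.2] 82.0 [  61.2 -110.6    0. ]
scene 0.87 [74.9 63.8] 81.4 [-31.3  -7.    0. ]
scene 0.78 [93.  70.8] 80.6 [  58.3 -109.6    0. ]
d tool mm [0.8 0.1 0.5] rot deg [-0.01  0.01 -0.  ]
target [-54.1  67.6]
d tool mm [-0.4  0.1 -5. ] rot deg [-0.01  4.01 -0.  ]
target [-49.6  70.9]
d tool mm [ -1.9   0.1 -10.4] rot deg [-0.01  8.01 -0.  ]
target [-44.8  73.9]
```

View pics/both13.png

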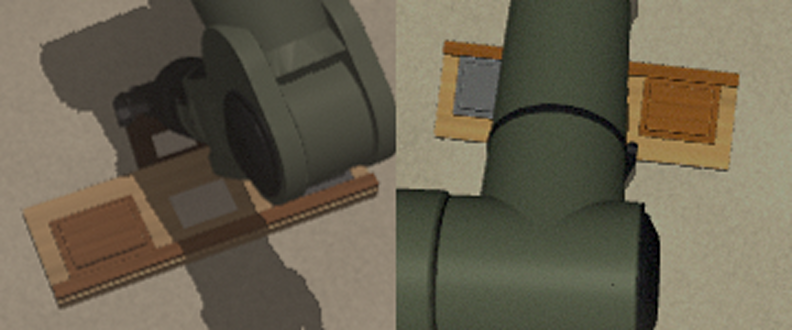

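```bash

python3 -m handwheel '[{"tx":-0.0002,"ty":0,"tz":-0.0018,"ax":0,"ay":1.4,"az":0},{"tx":-0.0003,"ty":0,"tz":-0.0018,"ax":0,"ay":1.4,"az":0},{"tx":-0.0003,"ty":0,"tz":-0.0018,"ax":0,"ay":1.4,"az":0},{"tx":-0.0004,"ty":0,"tz":-0.0017,"ax":0,"ay":1.4,"az":0},{"tx":-0.0005,"ty":0,"tz":-0.0017,"ax":0,"ay":1.3,"az":0},{"tx":-0.0005,"ty":0,"tz":-0.0016,"ax":0,"ay":1.3,"az":0},{"tx":0,"ty":0,"tz":0,"ax":0,"ay":0,"az":0}]'
python3 -c "
from h import *
st();arc(50);arc(54);arc(60,0,54);arc(70,0,54);print(np.round(bot.get_obs()['joints'],2))"
```

```text
clock: 24.85
tool_pos: [0.512, 0.0531, 0.0732]
tcp_rot: [-0.424, 0.062, 0.903, 0.029]
ft_force: [-6.1, 1.2, 6.4]
opening: 0.498
t 24.85 board-frame TCP mm [-44.1   0.4  73.2] F [-6.17  0.34  6.37] open 0.498 rotv [-0.  50.3  0. ]
d tool mm [1.  0.1 0.1] rot deg [ 0.   -0.26 -0.01]
target [-44.8  73.9]
d tool mm [-0.2  0.1 -5.4] rot deg [ 0.    3.74 -0.01]
target [-39.8  76.6]
d tool mm [ -1.1   0.1 -12.4] rot deg [ 0.    3.74 -0.01]
target [-33.9  80.3]
d tool mm [ -4.4   0.1 -23.7] rot deg [ 0.    3.74 -0.01]
target [-23.  85.]
[-0.07  1.12  0.43  1.76  0.05  0.04]
```

```bash

python3 -m handwheel '[{"tx":-0.0003,"ty":0,"tz":-0.0018,"ax":0,"ay":1.3,"az":0},{"tx":-0.0004,"ty":0,"tz":-0.0018,"ax":0,"ay":1.3,"az":0},{"tx":-0.0004,"ty":0,"tz":-0.0018,"ax":0,"ay":1.2,"az":0},{"tx":-0.0005,"ty":0,"tz":-0.0018,"ax":0,"ay":1.2,"az":0},{"tx":-0.0005,"ty":0,"tz":-0.0018,"ax":0,"ay":1.2,"az":0},{"tx":-0.0005,"ty":0,"tz":-0.0018,"ax":0,"ay":1.2,"az":0},{"tx":0,"ty":0,"tz":0,"ax":0,"ay":0,"az":0}]'
python3 look.py 14
python3 -c "
from h import *
arc(58);arc(65,0,58);arc(72,0,58);arc(80,0,58);print(np.round(bot.get_obs()['joints'],2))"
```

```text
clock: 25.55
tool_pos: [0.5221, 0.0517, 0.0781]
tcp_rot: [-0.481, 0.06, 0.874, 0.033]
ft_force: [-6.8, 0.8, 9.4]
opening: 0.498
t 25.55 board-frame TCP mm [-33.8   0.4  78.1] F [-6.82 -0.13  9.38] open 0.498 rotv [ 0.  57.7  0. ]
top 0.91 [68.  72.5] 82.5 [ 62.6 124.7   0. ]
top 0.64 [93.2 71.8] 82.0 [  62.2 -111.2    0. ]
top 0.63 [125.   79.3] 62.9 [ 56.6 321.9   0. ]
scene 0.77 [91.2 72.5] 80.8 [  59.8 -110.     0. ]
scene 0.59 [ 28.6 100.1] 36.1 [-32.4  -1.7   0. ]
d tool mm [1.  0.1 0.7] rot deg [-0.01  0.47 -0.  ]
target [-34.6  78.8]
d tool mm [ 0.2  0.1 -7.5] rot deg [-0.01  0.47 -0.  ]
target [-27.3  82.6]
d tool mm [ -1.7   0.1 -15.6] rot deg [-0.01  0.47 -0.  ]
target [-19.5  85.4]
d tool mm [ -5.    0.1 -24.6] rot deg [-0.01  0.47 -0.  ]
target [-10.1  87.3]
[-0.07  1.25  0.64  1.96  0.06  0.04]
```

View pics/both14.png

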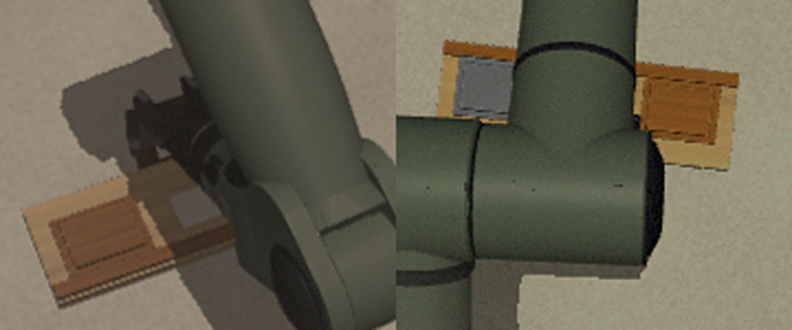

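The sample is at about 58° and j4 is near its limit. I'll now swing the hand back upright about the contact corner while pushing gently forward, so it isn't in the way when the sample tips over.

```bash

python3 -m handwheel '[{"tx":0.0006,"ty":0,"tz":0.0002,"ax":0,"ay":-3,"az":0},{"tx":0.0006,"ty":0,"tz":0.0002,"ax":0,"ay":-3,"az":0},{"tx":0.0006,"ty":0,"tz":0.0001,"ax":0,"ay":-3,"az":0},{"tx":0.0005,"ty":0,"tz":0.0001,"ax":0,"ay":-3,"az":0},{"tx":0,"ty":0,"tz":0,"ax":0,"ay":0,"az":0}]'
python3 look.py 15
```

```text
clock: 26.25
tool_pos: [0.5211, 0.0519, 0.0813]
tcp_rot: [-0.384, 0.063, 0.921, 0.026]
ft_force: [-3.9, 0.1, 7.2]
opening: 0.501
t 26.25 board-frame TCP mm [-34.9   0.4  81.3] F [-3.84 -0.39  7.2 ] open 0.501 rotv [ 0.  45.2 -0. ]
top 0.88 [90.3 70.6] 81.8 [  62.5 -111.     0. ]
top 0.74 [55.4 70.8] 82.0 [ 63.6 130.8   0. ]
scene 0.85 [56.6 50.2] 79.4 [-23.9 -15.5   0. ]
```

View pics/both15.png

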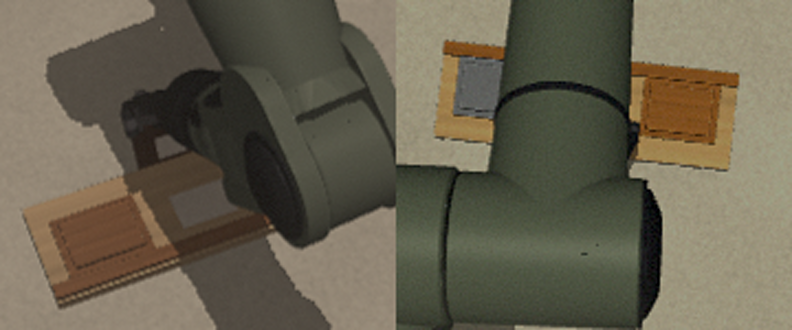

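```bash

python3 -m handwheel '[{"tx":0.0006,"ty":0,"tz":-0.0002,"ax":0,"ay":-3,"az":0},{"tx":0.0006,"ty":0,"tz":-0.0002,"ax":0,"ay":-3,"az":0},{"tx":0.0005,"ty":0,"tz":-0.0002,"ax":0,"ay":-3,"az":0},{"tx":0.0005,"ty":0,"tz":-0.0001,"ax":0,"ay":-3,"az":0},{"tx":0,"ty":0,"tz":0,"ax":0,"ay":0,"az":0}]'
python3 -c "
from h import *
st()"
```

```text
clock: 26.95
tool_pos: [0.5195, 0.0521, 0.0831]
tcp_rot: [-0.286, 0.066, 0.956, 0.019]
ft_force: [-4.4, 0.5, 8.6]
opening: 0.5
t 26.95 board-frame TCP mm [-36.5   0.4  83.1] F [-4.39 -0.12  8.57] open 0.5 rotv [ 0.  33.3 -0. ]
```

```bash

python3 -m handwheel '[{"tx":-0.0003,"ty":0,"tz":-0.0011,"ax":0,"ay":0,"az":0},{"tx":-0.0004,"ty":0,"tz":-0.0011,"ax":0,"ay":0,"az":0},{"tx":-0.0005,"ty":0,"tz":-0.0011,"ax":0,"ay":0,"az":0},{"tx":-0.0005,"ty":0,"tz":-0.0011,"ax":0,"ay":0,"az":0},{"tx":0,"ty":0,"tz":0,"ax":0,"ay":0,"az":0}]'
python3 -c "
from h import *
st()"
```

```text
clock: 27.45
tool_pos: [0.5234, 0.0515, 0.0849]
tcp_rot: [-0.287, 0.066, 0.955, 0.02]
ft_force: [-5.0, 2.0, 10.4]
opening: 0.501
t 27.45 board-frame TCP mm [-32.6   0.3  84.9] F [-5.2   1.33 10.4 ] open 0.501 rotv [ 0.  33.5 -0. ]
```

```bash

python3 -m handwheel '[{"tx":0,"ty":0,"tz":-0.0012,"ax":0,"ay":0,"az":0},{"tx":-0.0001,"ty":0,"tz":-0.0012,"ax":0,"ay":0,"az":0},{"tx":-0.0001,"ty":0,"tz":-0.0012,"ax":0,"ay":0,"az":0},{"tx":-0.0002,"ty":0,"tz":-0.0012,"ax":0,"ay":0,"az":0},{"tx":0,"ty":0,"tz":0,"ax":0,"ay":0,"az":0}]'
python3 -c "
from h import *
st()"
```

```text
clock: 27.95
tool_pos: [0.5271, 0.051, 0.0868]
tcp_rot: [-0.286, 0.066, 0.956, 0.02]
ft_force: [-1.7, 0.4, 2.5]
opening: 0.5
t 27.95 board-frame TCP mm [-28.8   0.4  86.8] F [-1.71  0.17  2.47] open 0.5 rotv [ 0.  33.3 -0. ]
```

```bash

python3 -m handwheel '[{"tx":0.0007,"ty":0,"tz":0.0003,"ax":0,"ay":-4,"az":0},{"tx":0.0007,"ty":0,"tz":0.0003,"ax":0,"ay":-4,"az":0},{"tx":0.0006,"ty":0,"tz":0.0004,"ax":0,"ay":-4,"az":0},{"tx":0.0006,"ty":0,"tz":0.0004,"ax":0,"ay":-4,"az":0},{"tx":0,"ty":0,"tz":0,"ax":0,"ay":0,"az":0}]'
python3 look.py 16
```

```text
clock: 28.45
tool_pos: [0.5227, 0.0519, 0.0876]
tcp_rot: [-0.15, 0.068, 0.986, 0.01]
ft_force: [0.3, 1.0, -0.1]
opening: 0.505
t 28.45 board-frame TCP mm [-33.3   0.6  87.6] F [ 0.2   1.01 -0.14] open 0.505 rotv [-0.  17.3 -0. ]
top 0.94 [37.6 65.3] 81.8 [ 63.5 134.8   0. ]
top 0.63 [92.9 70.9] 82.0 [  62.3 -111.7    0. ]
scene 0.92 [91.8 69.1] 80.7 [ 60.8 111.5   0. ]
scene 0.81 [89.1 70.2] 81.3 [-41.2   0.2   0. ]
scene 0.79 [90.8 69.9] 82.0 [  58.5 -109.4    0. ]
```

View pics/both16.png

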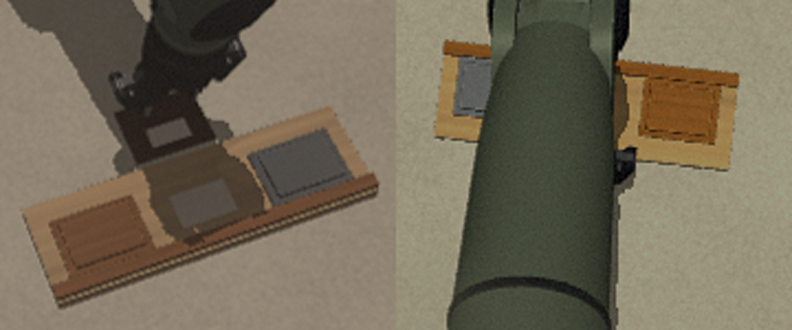

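It slipped off again at about 67° when I unleaned, and lies flat near the board. The contact geometry shows no unlean is needed: a leaning finger sits above the falling sample. So I'll repeat the recipe faster, keep the lean, and push through vertical.

```bash

python3 -m handwheel '[{"tx":0.02,"ty":0,"tz":0.005,"ax":0,"ay":-6,"az":0},{"tx":0.03,"ty":0,"tz":0.01,"ax":0,"ay":-6,"az":0},{"tx":0.022,"ty":0,"tz":0.02,"ax":0,"ay":-5.3,"az":0},{"tx":0,"ty":0,"tz":0.02,"ax":0,"ay":0,"az":0},{"tx":0,"ty":0,"tz":0,"ax":0,"ay":0,"az":0}]'
python3 look.py 17
python3 -c "
from h import *
togo(-.092,0.000,.0228,0);togo(-.084,0,.0228,0)"
```

```text
clock: 29.15
tool_pos: [0.4453, 0.0622, 0.0442]
tcp_rot: [-0.004, 0.069, 0.998, -0.0]
ft_force: [0.7, -0.6, 0.9]
opening: 0.502
t 29.15 board-frame TCP mm [-111.4    0.2   44.2] F [ 0.8  -0.5   0.85] open 0.502 rotv [ 0.   0.4 -0. ]
top 0.98 [92.8 71.5] 81.6 [ 63.3 110.9   0. ]
top 0.76 [95.1 73.7] 82.4 [  62.4 -110.4    0. ]
top 0.71 [91.1 64.8] 81.2 [-43.6   1.1   0. ]
scene 0.85 [90.9 69.9] 81.8 [  58.  -109.4    0. ]
scene 0.8 [91.  71.7] 82.1 [-42.    0.5   0. ]
scene 0.76 [92.6 69.6] 82.9 [ 59.7 111.9   0. ]
d tool mm [-13.   -0.6  24.2] rot deg [ 0.02  0.07 -0.02]
d tool mm [-21.   -0.6  24.2] rot deg [ 0.02  0.07 -0.02]
```

View pics/both17.png

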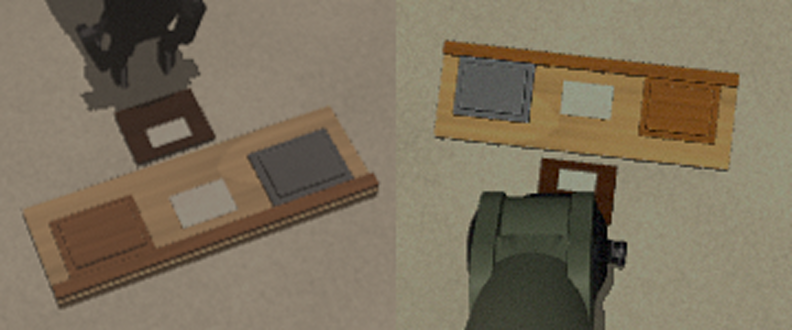

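The sample is flat and square at (-42, +1), about 7 mm off the board. I'll go down and push it flush.

```bash

python3 -m handwheel '[{"tx":0.004,"ty":0,"tz":0.016,"ax":0,"ay":0,"az":0},{"tx":0.002,"ty":0,"tz":0.0055,"ax":0,"ay":0,"az":0},{"tx":-0.014,"ty":0,"tz":0,"ax":0,"ay":0,"az":0},{"tx":-0.012,"ty":0,"tz":0,"ax":0,"ay":0,"az":0},{"tx":-0.006,"ty":0,"tz":0,"ax":0,"ay":0,"az":0},{"tx":-0.002,"ty":0,"tz":0,"ax":0,"ay":0,"az":0},{"tx":0,"ty":0,"tz":0,"ax":0,"ay":0,"az":0}]'
python3 -c "
from h import *
st()"
```

```text
clock: 30.05
tool_pos: [0.4741, 0.0584, 0.0243]
tcp_rot: [-0.003, 0.069, 0.998, 0.0]
ft_force: [-4.8, 1.4, 2.6]
opening: 0.499
t 30.05 board-frame TCP mm [-82.3   0.4  24.3] F [-4.93  0.74  2.64] open 0.499 rotv [-0.   0.4  0. ]
```

```bash

python3 -m handwheel '[{"tx":0.0015,"ty":0,"tz":0.001,"ax":0,"ay":0,"az":0},{"tx":0,"ty":0,"tz":0.0009,"ax":0,"ay":-0.2,"az":0},{"tx":-0.0015,"ty":0,"tz":0,"ax":0,"ay":0,"az":0},{"tx":-0.0003,"ty":0,"tz":0,"ax":0,"ay":0,"az":0},{"tx":0,"ty":0,"tz":0,"ax":0,"ay":0,"az":0}]'
python3 -c "
from h import *
st();arc(6)"
```

```text
clock: 30.55
tool_pos: [0.474, 0.0583, 0.0224]
tcp_rot: [-0.001, 0.069, 0.998, -0.0]
ft_force: [-6.8, 1.4, 5.0]
opening: 0.5
t 30.55 board-frame TCP mm [-82.4   0.3  22.4] F [-6.96  0.44  5.01] open 0.5 rotv [0.  0.1 0. ]
d tool mm [-1.4  0.2 -8. ] rot deg [-0.02  5.86 -0.01]
target [-80.9  30.4]
```

```bash

python3 -m handwheel '[{"tx":-0.0003,"ty":0,"tz":-0.0014,"ax":0,"ay":1,"az":0},{"tx":-0.0003,"ty":0,"tz":-0.0014,"ax":0,"ay":1,"az":0},{"tx":-0.0003,"ty":0,"tz":-0.0014,"ax":0,"ay":1,"az":0},{"tx":-0.0003,"ty":0,"tz":-0.0014,"ax":0,"ay":1,"az":0},{"tx":-0.0003,"ty":0,"tz":-0.0014,"ax":0,"ay":1.2,"az":0},{"tx":-0.0003,"ty":0,"tz":-0.0014,"ax":0,"ay":1.2,"az":0},{"tx":-0.0003,"ty":0,"tz":-0.0014,"ax":0,"ay":1.2,"az":0},{"tx":-0.0003,"ty":0,"tz":-0.0015,"ax":0,"ay":1.2,"az":0},{"tx":-0.0003,"ty":0,"tz":-0.0015,"ax":0,"ay":1.2,"az":0}]'
python3 -c "
from h import *
st();arc(10);arc(18)"
```

```text
clock: 31.45
tool_pos: [0.477, 0.0579, 0.0347]
tcp_rot: [-0.089, 0.069, 0.994, 0.006]
ft_force: [-6.7, -0.3, 0.3]
opening: 0.501
t 31.45 board-frame TCP mm [-79.4   0.3  34.7] F [-6.61 -1.23  0.29] open 0.501 rotv [ 0.  10.3  0. ]
d tool mm [ 0.1  0.2 -0.6] rot deg [-0.03 -0.28 -0.01]
target [-79.4  35.3]
d tool mm [ -2.4   0.2 -10.5] rot deg [-0.02  7.72 -0.01]
target [-75.2  44.6]
```

Tracking exactly as before; continuing from 10° to about 26°.

```bash

python3 -m handwheel '[{"tx":-0.0003,"ty":0,"tz":-0.0018,"ax":0,"ay":1.3,"az":0},{"tx":-0.0004,"ty":0,"tz":-0.0018,"ax":0,"ay":1.3,"az":0},{"tx":-0.0004,"ty":0,"tz":-0.0017,"ax":0,"ay":1.3,"az":0},{"tx":-0.0004,"ty":0,"tz":-0.0017,"ax":0,"ay":1.3,"az":0},{"tx":-0.0003,"ty":0,"tz":-0.0017,"ax":0,"ay":1.3,"az":0},{"tx":-0.0003,"ty":0,"tz":-0.0017,"ax":0,"ay":1.3,"az":0},{"tx":-0.0003,"ty":0,"tz":-0.0017,"ax":0,"ay":1.3,"az":0},{"tx":-0.0003,"ty":0,"tz":-0.0017,"ax":0,"ay":1.3,"az":0},{"tx":-0.0004,"ty":0,"tz":-0.0016,"ax":0,"ay":1.3,"az":0},{"tx":-0.0004,"ty":0,"tz":-0.0016,"ax":0,"ay":1.3,"az":0},{"tx":-0.0004,"ty":0,"tz":-0.0016,"ax":0,"ay":1.3,"az":0},{"tx":-0.0004,"ty":0,"tz":-0.0016,"ax":0,"ay":1.3,"az":0}]'
python3 -c "
from h import *
st();arc(26);arc(34)"
```

```text
clock: 32.65
tool_pos: [0.4856, 0.0567, 0.0534]
tcp_rot: [-0.225, 0.067, 0.972, 0.015]
ft_force: [-11.2, 1.0, 4.3]
opening: 0.498
t 32.65 board-frame TCP mm [-70.7   0.3  53.4] F [-11.27  -0.53   4.35] open 0.498 rotv [ 0.  26.1  0. ]
d tool mm [-1.3  0.2 -0.2] rot deg [-0.03 -0.07 -0.02]
target [-69.5  53.1]
d tool mm [ -4.4   0.2 -10. ] rot deg [-0.03  7.93 -0.02]
target [-62.4  60.5]
```

```bash

python3 -m handwheel '[{"tx":-0.0003,"ty":0,"tz":-0.0017,"ax":0,"ay":1.3,"az":0},{"tx":-0.0003,"ty":0,"tz":-0.0017,"ax":0,"ay":1.3,"az":0},{"tx":-0.0003,"ty":0,"tz":-0.0016,"ax":0,"ay":1.3,"az":0},{"tx":-0.0004,"ty":0,"tz":-0.0016,"ax":0,"ay":1.3,"az":0},{"tx":-0.0004,"ty":0,"tz":-0.0016,"ax":0,"ay":1.3,"az":0},{"tx":-0.0005,"ty":0,"tz":-0.0016,"ax":0,"ay":1.3,"az":0},{"tx":0,"ty":0,"tz":0,"ax":0,"ay":0,"az":0}]'
python3 -c "
from h import *
st();arc(34);arc(42)"
```

```text
clock: 33.35
tool_pos: [0.4978, 0.0551, 0.0601]
tcp_rot: [-0.285, 0.066, 0.956, 0.02]
ft_force: [0.2, -0.4, -1.5]
opening: 0.497
t 33.35 board-frame TCP mm [-58.4   0.4  60.1] F [ 0.21 -0.35 -1.51] open 0.497 rotv [-0.  33.2  0. ]
d tool mm [3.6 0.1 1.9] rot deg [ 0.01  0.82 -0.  ]
target [-62.4  60.5]
d tool mm [ 0.6  0.1 -8.6] rot deg [ 0.01  8.82 -0.  ]
target [-54.1  67.6]
```

```bash
python3 look.py 18
```

```text
t 33.35 board-frame TCP mm [-58.4   0.4  60.1] F [ 0.21 -0.35 -1.51] open 0.497 rotv [-0.  33.2  0. ]
top 0.72 [44.1 71.4] 80.1 [ 63.4 134.3   0. ]
top 0.66 [90.  70.9] 82.0 [  62.4 -110.5    0. ]
scene 0.72 [92.7 70.9] 81.2 [  59.  -109.1    0. ]
scene 0.63 [91.8 68.8] 81.5 [ 59.6 111.5   0. ]
```

View pics/both18.png

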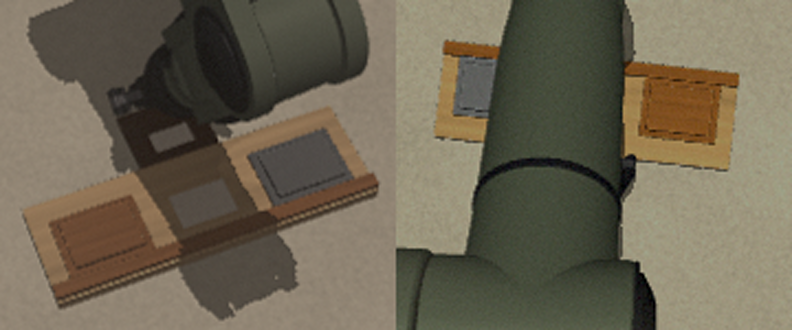

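It slipped again at about 33°: the front edge, jammed high on the board by the strong squeeze, dropped suddenly. This time I'll use a lighter squeeze, lean 15° less than the sample, and pauses so the front can slide down gradually.

```bash

python3 -m handwheel '[{"tx":0.02,"ty":0,"tz":-0.015,"ax":0,"ay":-8,"az":0},{"tx":0.03,"ty":0,"tz":-0.005,"ax":0,"ay":-8.5,"az":0},{"tx":0.012,"ty":0,"tz":0.01,"ax":0,"ay":-8.5,"az":0},{"tx":0,"ty":0,"tz":0.02,"ax":0,"ay":-8.4,"az":0},{"tx":0,"ty":0,"tz":0,"ax":0,"ay":0,"az":0}]'
python3 look.py 19
python3 -c "
from h import *
togo(-.098,0.000,.0225,0)"
```

```text
clock: 34.05
tool_pos: [0.4367, 0.0632, 0.0752]
tcp_rot: [-0.011, 0.068, 0.998, 0.0]
ft_force: [-1.9, 0.5, 0.5]
opening: 0.499
t 34.05 board-frame TCP mm [-120.1    0.    75.2] F [-1.95  0.2   0.5 ] open 0.499 rotv [ 0.1  1.3 -0.1]
top 0.95 [93.  73.8] 82.3 [ 62.8 109.5   0. ]
top 0.89 [89.1 67.4] 81.2 [-37.8   1.5   0. ]
top 0.76 [90.6 71.3] 83.2 [  63.5 -111.8    0. ]
top 0.73 [131.5  79.5] 65.8 [ 57.3 319.3   0. ]
scene 0.93 [89.6 70.1] 80.6 [  57.9 -109.7    0. ]
scene 0.79 [92.1 68.6] 81.9 [ 59.9 111.7   0. ]
scene 0.61 [88.9 74.3] 83.1 [-34.9  -0.    0. ]
d tool mm [-10.   -0.7  56.1] rot deg [ 0.01 -0.74 -0.01]
```

View pics/both19.png

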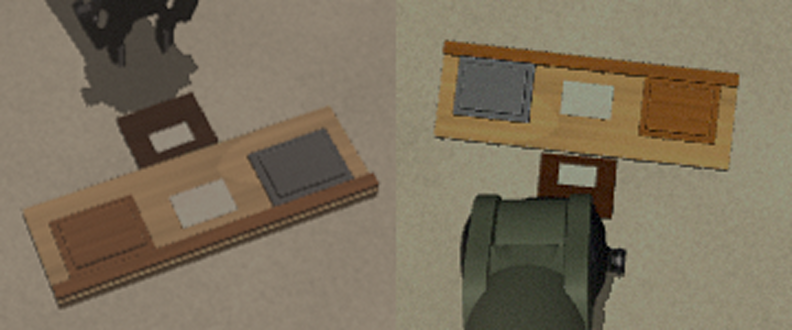

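```bash

python3 -m handwheel '[{"tx":0,"ty":-0.0005,"tz":0.03,"ax":0,"ay":-1,"az":0},{"tx":0,"ty":0,"tz":0.02,"ax":0,"ay":0,"az":0},{"tx":-0.01,"ty":0,"tz":0.003,"ax":0,"ay":0,"az":0},{"tx":-0.01,"ty":0,"tz":0,"ax":0,"ay":0,"az":0},{"tx":-0.01,"ty":0,"tz":0,"ax":0,"ay":0,"az":0},{"tx":-0.003,"ty":0,"tz":0,"ax":0,"ay":0,"az":0},{"tx":0,"ty":0,"tz":0,"ax":0,"ay":0,"az":0}]'
python3 -c "
from h import *
st()"
```

```text
clock: 34.95
tool_pos: [0.4742, 0.0579, 0.0242]
tcp_rot: [-0.004, 0.069, 0.998, 0.0]
ft_force: [-11.2, 1.9, 5.2]
opening: 0.505
t 34.95 board-frame TCP mm [-82.2  -0.1  24.2] F [-11.35   0.37   5.17] open 0.505 rotv [0.  0.5 0. ]
```

```bash

python3 -m handwheel '[{"tx":0.003,"ty":0,"tz":0.001,"ax":0,"ay":-0.4,"az":0},{"tx":0,"ty":0,"tz":0.0012,"ax":0,"ay":0,"az":0},{"tx":-0.0015,"ty":0,"tz":0,"ax":0,"ay":0,"az":0},{"tx":0,"ty":0,"tz":0,"ax":0,"ay":0,"az":0}]'
python3 -c "
from h import *
st()"
```

```text
clock: 35.35
tool_pos: [0.4739, 0.0577, 0.0225]
tcp_rot: [0.001, 0.069, 0.998, -0.0]
ft_force: [-10.6, 1.8, 6.5]
opening: 0.497
t 35.35 board-frame TCP mm [-82.4  -0.3  22.5] F [-10.75   0.33   6.55] open 0.497 rotv [ 0.  -0.1  0. ]
```

```bash

python3 -m handwheel '[{"tx":0.0005,"ty":0,"tz":-0.0014,"ax":0,"ay":0,"az":0},{"tx":0.0003,"ty":0,"tz":-0.0014,"ax":0,"ay":0,"az":0},{"tx":0,"ty":0,"tz":-0.0014,"ax":0,"ay":0,"az":0},{"tx":0,"ty":0,"tz":-0.0014,"ax":0,"ay":0,"az":0},{"tx":0,"ty":0,"tz":-0.0014,"ax":0,"ay":0,"az":0},{"tx":-0.0001,"ty":0,"tz":-0.0014,"ax":0,"ay":0,"az":0},{"tx":-0.0001,"ty":0,"tz":-0.0014,"ax":0,"ay":0,"az":0}]'
python3 -c "
from h import *
st();arc(10,0,0)"
```

```text
clock: 36.05
tool_pos: [0.4741, 0.0577, 0.0321]
tcp_rot: [0.001, 0.069, 0.998, -0.0]
ft_force: [-8.0, 0.4, 0.2]
opening: 0.5
t 36.05 board-frame TCP mm [-82.3  -0.3  32.1] F [-7.98 -0.74  0.16] open 0.5 rotv [ 0.  -0.2  0. ]
d tool mm [-0.3  0.8 -1.2] rot deg [-0.04  0.17 -0.01]
target [-82.   33.3]
```

```bash

python3 -m handwheel '[{"tx":-0.0001,"ty":0,"tz":-0.0014,"ax":0,"ay":0,"az":0},{"tx":-0.0001,"ty":0,"tz":-0.0014,"ax":0,"ay":0,"az":0},{"tx":-0.0001,"ty":0,"tz":-0.0014,"ax":0,"ay":0,"az":0},{"tx":-0.0002,"ty":0,"tz":-0.0014,"ax":0,"ay":0,"az":0},{"tx":-0.0002,"ty":0,"tz":-0.0014,"ax":0,"ay":0,"az":0},{"tx":-0.0002,"ty":0,"tz":-0.0014,"ax":0,"ay":0,"az":0},{"tx":0,"ty":0,"tz":0,"ax":0,"ay":0,"az":0}]'
python3 -c "
from h import *
st();arc(16,0,0)"
```

```text
clock: 36.75
tool_pos: [0.4752, 0.0576, 0.0408]
tcp_rot: [0.002, 0.069, 0.998, -0.0]
ft_force: [-7.6, 0.9, 0.8]
opening: 0.5
t 36.75 board-frame TCP mm [-81.1  -0.3  40.8] F [-7.64 -0.19  0.81] open 0.5 rotv [ 0.  -0.2  0. ]
d tool mm [-0.5  0.8  1.4] rot deg [-0.04  0.21 -0.01]
target [-80.6  39.4]
```

```bash

python3 -m handwheel '[{"tx":-0.0003,"ty":0,"tz":-0.0014,"ax":0,"ay":1,"az":0},{"tx":-0.0003,"ty":0,"tz":-0.0014,"ax":0,"ay":1,"az":0},{"tx":-0.0003,"ty":0,"tz":-0.0014,"ax":0,"ay":1,"az":0},{"tx":-0.0004,"ty":0,"tz":-0.0014,"ax":0,"ay":1,"az":0},{"tx":-0.0004,"ty":0,"tz":-0.0014,"ax":0,"ay":1,"az":0},{"tx":-0.0004,"ty":0,"tz":-0.0014,"ax":0,"ay":1,"az":0},{"tx":0,"ty":0,"tz":0,"ax":0,"ay":0,"az":0},{"tx":0,"ty":0,"tz":0,"ax":0,"ay":0,"az":0}]'
python3 -c "
from h import *
st();arc(22,0,6)"
```

```text
clock: 37.55
tool_pos: [0.4787, 0.0571, 0.0495]
tcp_rot: [-0.05, 0.069, 0.996, 0.003]
ft_force: [-6.1, 0.8, 2.0]
opening: 0.496
t 37.55 board-frame TCP mm [-77.6  -0.3  49.5] F [-6.15 -0.02  1.97] open 0.496 rotv [0.  5.7 0. ]
d tool mm [-0.8  0.8  3. ] rot deg [-0.03  0.31 -0.02]
target [-77.   46.5]
```

```bash

python3 -m handwheel '[{"tx":-0.0004,"ty":0,"tz":-0.0014,"ax":0,"ay":1.1,"az":0},{"tx":-0.0004,"ty":0,"tz":-0.0014,"ax":0,"ay":1.1,"az":0},{"tx":-0.0004,"ty":0,"tz":-0.0014,"ax":0,"ay":1.1,"az":0},{"tx":0,"ty":0,"tz":0,"ax":0,"ay":0,"az":0},{"tx":-0.0004,"ty":0,"tz":-0.0014,"ax":0,"ay":1.1,"az":0},{"tx":-0.0004,"ty":0,"tz":-0.0014,"ax":0,"ay":1.1,"az":0},{"tx":0,"ty":0,"tz":0,"ax":0,"ay":0,"az":0}]'
python3 -c "
from h import *
st();arc(27,0,11.5)"
```

```text
clock: 38.25
tool_pos: [0.4853, 0.0565, 0.0565]
tcp_rot: [-0.094, 0.069, 0.993, 0.007]
ft_force: [0.5, 0.5, -0.7]
opening: 0.499
t 38.25 board-frame TCP mm [-71.   -0.   56.5] F [ 0.38  0.58 -0.74] open 0.499 rotv [-0.  10.8  0. ]
d tool mm [1.4 0.5 4.8] rot deg [ 0.01  0.71 -0.02]
target [-73.3  52.1]
```

It was lost again at about 26° when the front edge dropped. The run that got past this had pauses that let the front creep down. I'll do one more careful run with the full co-rotating lean, a deeper tip overlap, and pauses with force checks between 15° and 32°.

```bash

python3 -m handwheel '[{"tx":0.02,"ty":0,"tz":-0.006,"ax":0,"ay":-5.5,"az":0},{"tx":0.02,"ty":0.0005,"tz":0.005,"ax":0,"ay":-5.3,"az":0},{"tx":0.005,"ty":0,"tz":0.023,"ax":0,"ay":0,"az":0},{"tx":0,"ty":0,"tz":0.013,"ax":0,"ay":0,"az":0},{"tx":-0.005,"ty":0,"tz":0,"ax":0,"ay":0,"az":0}]'
python3 -c "
from h import *
st()
C=cam('scene'); im=bot.grab_frame('scene'); cv2.imwrite('pics/s20.png',cv2.resize(im[170:320,250:430],None,fx=2.5,fy=2.5))
togo(-.09,0.0005,.0213,0)"
```

```text
clock: 38.75
tool_pos: [0.4428, 0.0628, 0.0255]
tcp_rot: [-0.002, 0.069, 0.998, -0.0]
ft_force: [-0.4, -0.1, -1.0]
opening: 0.5
t 38.75 board-frame TCP mm [-113.9    0.4   25.5] F [-0.35 -0.17 -0.98] open 0.5 rotv [ 0.   0.3 -0. ]
d tool mm [-21.2  -0.    5.1] rot deg [-0.01 -0.09  0.  ]
```

View pics/s20.png

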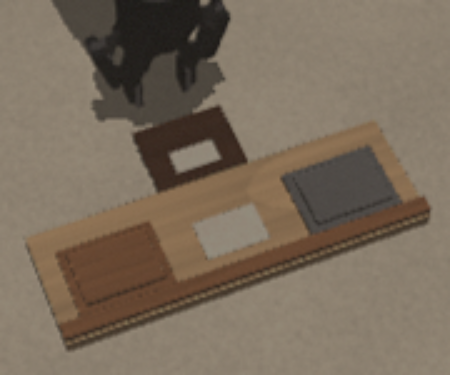

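Flat and square at the board again. Approaching lower this time.

```bash

python3 -m handwheel '[{"tx":-0.01,"ty":0,"tz":0.0025,"ax":0,"ay":0,"az":0},{"tx":-0.01,"ty":0,"tz":0.0008,"ax":0,"ay":0,"az":0},{"tx":-0.006,"ty":0,"tz":0,"ax":0,"ay":0,"az":0},{"tx":0,"ty":0,"tz":0,"ax":0,"ay":0,"az":0}]'
python3 -c "
from h import *
st()"
```

```text
clock: 39.2
tool_pos: [0.4719, 0.0588, 0.0231]
tcp_rot: [-0.0, 0.069, 0.998, 0.0]
ft_force: [-0.1, 0.1, 0.2]
opening: 0.496
t 39.2 board-frame TCP mm [-84.6   0.5  23.1] F [-0.09  0.06  0.24] open 0.496 rotv [0. 0. 0.]
```

```bash

python3 -m handwheel '[{"tx":-0.001,"ty":0,"tz":0.0015,"ax":0,"ay":0,"az":0},{"tx":-0.0012,"ty":0,"tz":0,"ax":0,"ay":0,"az":0},{"tx":-0.001,"ty":0,"tz":0,"ax":0,"ay":0,"az":0},{"tx":0,"ty":0,"tz":0,"ax":0,"ay":0,"az":0}]'
python3 -c "
from h import *
st()"
```

```text
clock: 39.6
tool_pos: [0.4729, 0.0587, 0.0213]
tcp_rot: [-0.001, 0.069, 0.998, 0.0]
ft_force: [1.1, 0.1, 0.2]
opening: 0.502
t 39.6 board-frame TCP mm [-83.5   0.5  21.3] F [1.04 0.25 0.17] open 0.502 rotv [ 0.   0.1 -0. ]
```

```bash

python3 -m handwheel '[{"tx":-0.0013,"ty":0,"tz":0,"ax":0,"ay":0,"az":0},{"tx":-0.0006,"ty":0,"tz":-0.0002,"ax":0,"ay":0,"az":0},{"tx":-0.0004,"ty":0,"tz":-0.0013,"ax":0,"ay":1,"az":0},{"tx":-0.0004,"ty":0,"tz":-0.0013,"ax":0,"ay":1,"az":0},{"tx":-0.0003,"ty":0,"tz":-0.0013,"ax":0,"ay":1,"az":0},{"tx":-0.0003,"ty":0,"tz":-0.0013,"ax":0,"ay":1,"az":0},{"tx":0,"ty":0,"tz":0,"ax":0,"ay":0,"az":0}]'
sed -i 's/oz=C\*1000+70,13.7/oz=C*1000+70,12.4/' h.py
python3 -c "
from h import *
st();arc(4);arc(10)"
```

```text
clock: 40.3
tool_pos: [0.475, 0.0584, 0.0263]
tcp_rot: [-0.038, 0.069, 0.997, 0.003]
ft_force: [-5.2, 2.1, -0.8]
opening: 0.497
t 40.3 board-frame TCP mm [-81.5   0.5  26.3] F [-5.48  1.34 -0.79] open 0.497 rotv [-0.   4.4 -0. ]
d tool mm [ 0.2 -0.  -0.3] rot deg [ 0.   -0.42  0.  ]
target [-81.6  26.5]
d tool mm [-1.2 -0.  -7.9] rot deg [0.   5.58 0.  ]
target [-79.6  34. ]
```

```bash

python3 -m handwheel '[{"tx":-0.0003,"ty":0,"tz":-0.0015,"ax":0,"ay":1.1,"az":0},{"tx":-0.0003,"ty":0,"tz":-0.0014,"ax":0,"ay":1.1,"az":0},{"tx":-0.0003,"ty":0,"tz":-0.0014,"ax":0,"ay":1.1,"az":0},{"tx":-0.0003,"ty":0,"tz":-0.0014,"ax":0,"ay":1.1,"az":0},{"tx":-0.0003,"ty":0,"tz":-0.0013,"ax":0,"ay":1.1,"az":0},{"tx":-0.0003,"ty":0,"tz":-0.0013,"ax":0,"ay":1.1,"az":0},{"tx":-0.0004,"ty":0,"tz":-0.0013,"ax":0,"ay":1.1,"az":0},{"tx":-0.0004,"ty":0,"tz":-0.0013,"ax":0,"ay":1.1,"az":0},{"tx":0,"ty":0,"tz":0,"ax":0,"ay":0,"az":0},{"tx":0,"ty":0,"tz":0,"ax":0,"ay":0,"az":0}]'
python3 -c "
from h import *
st();arc(13);arc(18)"
```

```text
clock: 41.3
tool_pos: [0.478, 0.058, 0.0366]
tcp_rot: [-0.116, 0.068, 0.991, 0.008]
ft_force: [-7.3, 2.7, 0.5]
opening: 0.499
t 41.3 board-frame TCP mm [-78.4   0.5  36.6] F [-7.58  1.63  0.5 ] open 0.499 rotv [ 0.  13.3  0. ]
d tool mm [ 0.1 -0.  -1. ] rot deg [-0.  -0.3 -0. ]
target [-78.3  37.6]
d tool mm [-1.2 -0.  -7.3] rot deg [-0.   4.7 -0. ]
target [-75.6  43.4]
```

```bash

python3 -m handwheel '[{"tx":-0.0004,"ty":0,"tz":-0.0015,"ax":0,"ay":1.2,"az":0},{"tx":-0.0004,"ty":0,"tz":-0.0015,"ax":0,"ay":1.2,"az":0},{"tx":-0.0004,"ty":0,"tz":-0.0015,"ax":0,"ay":1.2,"az":0},{"tx":-0.0005,"ty":0,"tz":-0.0015,"ax":0,"ay":1.2,"az":0},{"tx":-0.0005,"ty":0,"tz":-0.0015,"ax":0,"ay":1.2,"az":0},{"tx":0,"ty":0,"tz":0,"ax":0,"ay":0,"az":0},{"tx":0,"ty":0,"tz":0,"ax":0,"ay":0,"az":0}]'
python3 -c "
from h import *
st();arc(19);arc(24)"
```

```text
clock: 42.0
tool_pos: [0.4809, 0.0576, 0.0434]
tcp_rot: [-0.168, 0.068, 0.983, 0.012]
ft_force: [-9.5, 1.9, 1.3]
opening: 0.495
t 42.0 board-frame TCP mm [-75.5   0.5  43.4] F [-9.7   0.59  1.34] open 0.495 rotv [ 0.  19.4  0. ]
d tool mm [-0.1 -0.  -1.2] rot deg [-0.01 -0.44 -0.01]
target [-74.9  44.5]
d tool mm [-1.6 -0.  -7.4] rot deg [-0.01  4.56 -0.01]
target [-71.5  49.9]
```

```bash

python3 -m handwheel '[{"tx":-0.0004,"ty":0,"tz":-0.0016,"ax":0,"ay":1.2,"az":0},{"tx":-0.0004,"ty":0,"tz":-0.0016,"ax":0,"ay":1.2,"az":0},{"tx":-0.0004,"ty":0,"tz":-0.0015,"ax":0,"ay":1.2,"az":0},{"tx":-0.0004,"ty":0,"tz":-0.0015,"ax":0,"ay":1.2,"az":0},{"tx":0,"ty":0,"tz":0,"ax":0,"ay":0,"az":0},{"tx":0,"ty":0,"tz":0,"ax":0,"ay":0,"az":0},{"tx":0,"ty":0,"tz":0,"ax":0,"ay":0,"az":0}]'
python3 -c "
from h import *
st();arc(24);arc(29)"
```

```text
clock: 42.7
tool_pos: [0.4837, 0.0572, 0.049]
tcp_rot: [-0.21, 0.067, 0.975, 0.014]
ft_force: [-11.2, 2.1, 3.7]
opening: 0.501
t 42.7 board-frame TCP mm [-72.6   0.5  49. ] F [-11.43   0.55   3.74] open 0.501 rotv [ 0.  24.3  0. ]
d tool mm [-0.6 -0.  -1.2] rot deg [-0.01 -0.34 -0.01]
target [-71.5  49.9]
d tool mm [-2.2 -0.  -7.4] rot deg [-0.01  4.66 -0.01]
target [-67.6  54.8]
```

```bash

python3 -m handwheel '[{"tx":-0.0003,"ty":0,"tz":-0.0016,"ax":0,"ay":1.2,"az":0},{"tx":-0.0003,"ty":0,"tz":-0.0016,"ax":0,"ay":1.2,"az":0},{"tx":0,"ty":0,"tz":0,"ax":0,"ay":0,"az":0},{"tx":-0.0003,"ty":0,"tz":-0.0016,"ax":0,"ay":1.2,"az":0},{"tx":0,"ty":0,"tz":0,"ax":0,"ay":0,"az":0},{"tx":0,"ty":0,"tz":0,"ax":0,"ay":0,"az":0}]'
python3 -c "
from h import *
st();arc(28);arc(33)"
```

```text
clock: 43.3
tool_pos: [0.4863, 0.0569, 0.0533]
tcp_rot: [-0.241, 0.067, 0.968, 0.017]
ft_force: [-11.8, 3.0, 5.1]
opening: 0.503
t 43.3 board-frame TCP mm [-70.1   0.6  53.3] F [-12.13   1.31   5.13] open 0.503 rotv [ 0. 28.  0.]
d tool mm [-1.2 -0.1 -1.3] rot deg [-0.01 -0.   -0.01]
target [-68.4  53.9]
d tool mm [-2.8 -0.1 -7.5] rot deg [-0.01  5.   -0.01]
target [-64.1  58.5]
```

```bash

python3 -m handwheel '[{"tx":-0.0002,"ty":0,"tz":-0.0015,"ax":0,"ay":1.2,"az":0},{"tx":0,"ty":0,"tz":0,"ax":0,"ay":0,"az":0},{"tx":-0.0002,"ty":0,"tz":-0.0015,"ax":0,"ay":1.2,"az":0},{"tx":0,"ty":0,"tz":0,"ax":0,"ay":0,"az":0},{"tx":0,"ty":0,"tz":0,"ax":0,"ay":0,"az":0}]'
python3 -c "
from h import *
st();arc(30);arc(35)"
```

```text
clock: 43.8
tool_pos: [0.4901, 0.0564, 0.0557]
tcp_rot: [-0.259, 0.066, 0.963, 0.018]
ft_force: [-9.0, 1.9, 3.4]
opening: 0.502
t 43.8 board-frame TCP mm [-66.2   0.6  55.7] F [-9.16  0.68  3.39] open 0.502 rotv [ 0.  30.2 -0. ]
d tool mm [ 0.5 -0.1  0.2] rot deg [-0.01 -0.15  0.  ]
target [-66.7  55.8]
d tool mm [-1.2 -0.1 -5.9] rot deg [-0.01  4.85  0.  ]
target [-62.2  60.3]
```

The front edge dropped and contact held (10 N, on the modelled arc). I can go faster now.

```bash

python3 -m handwheel '[{"tx":-0.0003,"ty":0,"tz":-0.0017,"ax":0,"ay":1.4,"az":0},{"tx":-0.0004,"ty":0,"tz":-0.0017,"ax":0,"ay":1.4,"az":0},{"tx":-0.0004,"ty":0,"tz":-0.0017,"ax":0,"ay":1.4,"az":0},{"tx":-0.0004,"ty":0,"tz":-0.0017,"ax":0,"ay":1.4,"az":0},{"tx":-0.0004,"ty":0,"tz":-0.0017,"ax":0,"ay":1.4,"az":0},{"tx":-0.0004,"ty":0,"tz":-0.0017,"ax":0,"ay":1.4,"az":0},{"tx":-0.0004,"ty":0,"tz":-0.0017,"ax":0,"ay":1.4,"az":0},{"tx":-0.0004,"ty":0,"tz":-0.0017,"ax":0,"ay":1.4,"az":0}]'
python3 -c "
from h import *
st();arc(41);arc(50)"
```

```text
clock: 44.6
tool_pos: [0.5014, 0.0547, 0.0658]
tcp_rot: [-0.352, 0.064, 0.934, 0.024]
ft_force: [-7.9, 1.1, 5.4]
opening: 0.5
t 44.6 board-frame TCP mm [-54.7   0.4  65.8] F [-8.   -0.04  5.41] open 0.5 rotv [ 0.  41.3 -0. ]
d tool mm [1.  0.1 1. ] rot deg [-0.02 -0.28 -0.01]
target [-56.1  65.7]
d tool mm [ -1.9   0.  -11.3] rot deg [-0.02  8.72 -0.01]
target [-45.8  73.1]
```

```bash

python3 -m handwheel '[{"tx":-0.0003,"ty":0,"tz":-0.0018,"ax":0,"ay":1.4,"az":0},{"tx":-0.0003,"ty":0,"tz":-0.0018,"ax":0,"ay":1.4,"az":0},{"tx":-0.0003,"ty":0,"tz":-0.0018,"ax":0,"ay":1.4,"az":0},{"tx":-0.0004,"ty":0,"tz":-0.0018,"ax":0,"ay":1.4,"az":0},{"tx":-0.0004,"ty":0,"tz":-0.0018,"ax":0,"ay":1.4,"az":0},{"tx":-0.0004,"ty":0,"tz":-0.0018,"ax":0,"ay":1.4,"az":0},{"tx":-0.0004,"ty":0,"tz":-0.0018,"ax":0,"ay":1.4,"az":0},{"tx":-0.0004,"ty":0,"tz":-0.0018,"ax":0,"ay":1.4,"az":0}]'
python3 -c "
from h import *
st();arc(52);arc(58);arc(66,0,56);arc(75,0,56)"
```

```text
clock: 45.4
tool_pos: [0.5143, 0.0529, 0.0742]
tcp_rot: [-0.441, 0.062, 0.895, 0.03]
ft_force: [-6.0, 1.9, 7.1]
opening: 0.503
t 45.4 board-frame TCP mm [-41.8   0.4  74.2] F [-6.25  1.07  7.11] open 0.503 rotv [ 0.  52.4 -0. ]
d tool mm [1.2 0.1 1.1] rot deg [-0.03 -0.43 -0.01]
target [-43.4  74.5]
d tool mm [-0.6  0.  -7.2] rot deg [-0.02  5.57 -0.01]
target [-35.7  78.1]
d tool mm [ -1.9   0.  -16. ] rot deg [-0.02  3.57 -0.01]
target [-27.9  82.5]
d tool mm [ -5.6   0.  -26.1] rot deg [-0.02  3.57 -0.01]
target [-17.7  85.7]
```

```bash

python3 -m handwheel '[{"tx":-0.0002,"ty":0,"tz":-0.0019,"ax":0,"ay":0.6,"az":0},{"tx":-0.0002,"ty":0,"tz":-0.0019,"ax":0,"ay":0.6,"az":0},{"tx":-0.0002,"ty":0,"tz":-0.0019,"ax":0,"ay":0.6,"az":0},{"tx":-0.0003,"ty":0,"tz":-0.0019,"ax":0,"ay":0.6,"az":0},{"tx":-0.0003,"ty":0,"tz":-0.0019,"ax":0,"ay":0.6,"az":0},{"tx":-0.0003,"ty":0,"tz":-0.0019,"ax":0,"ay":0.4,"az":0},{"tx":-0.0003,"ty":0,"tz":-0.0019,"ax":0,"ay":0,"az":0},{"tx":-0.0003,"ty":0,"tz":-0.0019,"ax":0,"ay":0,"az":0}]'
python3 -c "
from h import *
st();arc(66,0,56);arc(75,0,56);arc(85,0,56)"
```

```text
clock: 46.2
tool_pos: [0.528, 0.0509, 0.0819]
tcp_rot: [-0.466, 0.061, 0.882, 0.032]
ft_force: [-5.7, 1.1, 8.1]
opening: 0.503
t 46.2 board-frame TCP mm [-28.    0.4  81.9] F [-5.82  0.3   8.11] open 0.503 rotv [ 0.  55.8  0. ]
d tool mm [ 0.4  0.1 -0.3] rot deg [-0.02  0.25 -0.01]
target [-27.9  82.5]
d tool mm [ -2.6   0.1 -10.6] rot deg [-0.02  0.25 -0.01]
target [-17.7  85.7]
d tool mm [ -8.    0.1 -21.4] rot deg [-0.02  0.25 -0.01]
target [-5.8 87.3]
```

```bash

python3 -m handwheel '[{"tx":-0.0004,"ty":0,"tz":-0.0021,"ax":0,"ay":0,"az":0},{"tx":-0.0004,"ty":0,"tz":-0.0021,"ax":0,"ay":0,"az":0},{"tx":-0.0004,"ty":0,"tz":-0.0021,"ax":0,"ay":0,"az":0},{"tx":-0.0004,"ty":0,"tz":-0.0021,"ax":0,"ay":0,"az":0},{"tx":-0.0005,"ty":0,"tz":-0.0021,"ax":0,"ay":0,"az":0},{"tx":-0.0008,"ty":0,"tz":-0.0022,"ax":0,"ay":0,"az":0},{"tx":-0.0009,"ty":0,"tz":-0.0022,"ax":0,"ay":0,"az":0}]'
python3 -c "
from h import *
st();arc(78,0,56);arc(85,0,56);arc(92,0,56)"
```

```text
clock: 46.9
tool_pos: [0.543, 0.0488, 0.0872]
tcp_rot: [-0.465, 0.061, 0.883, 0.032]
ft_force: [-1.6, 0.2, 8.7]
opening: 0.503
t 46.9 board-frame TCP mm [-12.8   0.4  87.2] F [-1.65  0.    8.68] open 0.503 rotv [ 0.  55.6 -0. ]
d tool mm [0.2 0.1 1.6] rot deg [-0.01  0.41 -0.  ]
target [-14.2  86.4]
d tool mm [-3.8  0.1 -5.8] rot deg [-0.01  0.41 -0.  ]
target [-5.8 87.3]
d tool mm [ -8.8   0.1 -12.8] rot deg [-0.01  0.41 -0.  ]
target [ 2.7 87.1]
```

Upright at about 79°. Pushing on through vertical.

```bash

python3 -m handwheel '[{"tx":-0.0013,"ty":0,"tz":-0.0027,"ax":0,"ay":0,"az":0},{"tx":-0.0014,"ty":0,"tz":-0.0027,"ax":0,"ay":0,"az":0},{"tx":-0.0016,"ty":0,"tz":-0.0027,"ax":0,"ay":0,"az":0},{"tx":-0.0018,"ty":0,"tz":-0.0027,"ax":0,"ay":0,"az":0},{"tx":-0.0018,"ty":0,"tz":-0.0027,"ax":0,"ay":0,"az":0},{"tx":-0.0018,"ty":0,"tz":-0.0027,"ax":0,"ay":0,"az":0},{"tx":-0.0018,"ty":0,"tz":-0.0027,"ax":0,"ay":0,"az":0},{"tx":-0.0018,"ty":0,"tz":-0.0027,"ax":0,"ay":0,"az":0},{"tx":0,"ty":0,"tz":0,"ax":0,"ay":0,"az":0}]'
python3 look.py 21
```

```text
clock: 47.8
tool_pos: [0.5692, 0.0451, 0.0879]
tcp_rot: [-0.462, 0.061, 0.884, 0.032]
ft_force: [2.0, -0.2, 11.2]
opening: 0.501
t 47.8 board-frame TCP mm [13.7  0.3 87.9] F [ 2.    0.06 11.16] open 0.501 rotv [-0.  55.2  0. ]
top 0.97 [75.8 61.2] 83.1 [ 68.4 120.7   0. ]
top 0.74 [90.7 69.1] 82.6 [  61.  -110.8    0. ]
scene 0.8 [92.9 71.9] 82.8 [  58.7 -108.8    0. ]
scene 0.49 [19.8 82.2] 2.6 [-21.   -3.8   0. ]
```

View pics/both21.png

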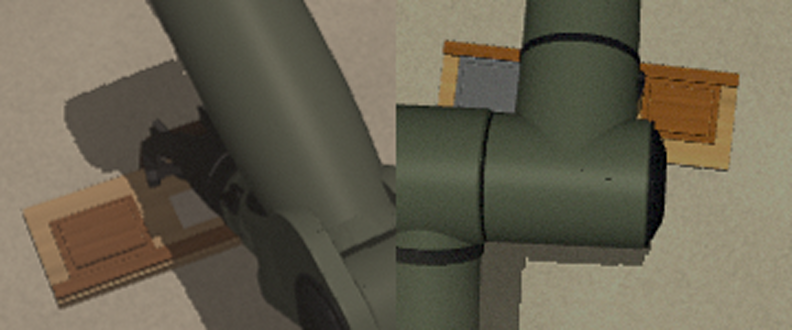

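```bash

python3 -m handwheel '[{"tx":-0.0007,"ty":0,"tz":-0.0018,"ax":0,"ay":0,"az":0},{"tx":-0.0008,"ty":0,"tz":-0.0018,"ax":0,"ay":0,"az":0},{"tx":-0.0012,"ty":0,"tz":-0.0022,"ax":0,"ay":0,"az":0},{"tx":-0.0014,"ty":0,"tz":-0.0022,"ax":0,"ay":0,"az":0},{"tx":-0.0014,"ty":0,"tz":-0.0022,"ax":0,"ay":0,"az":0},{"tx":-0.0014,"ty":0,"tz":-0.0022,"ax":0,"ay":0,"az":0},{"tx":-0.0014,"ty":0,"tz":-0.0022,"ax":0,"ay":0,"az":0}]'
python3 look.py 22
```

```text
clock: 48.7
tool_pos: [0.5735, 0.0439, 0.087]
tcp_rot: [-0.457, 0.062, 0.887, 0.034]
ft_force: [2.1, 3.2, 14.0]
opening: 0.498
t 48.7 board-frame TCP mm [18.1 -0.3 87. ] F [ 1.62  3.41 13.97] open 0.498 rotv [-0.2 54.6  0.1]
top 0.71 [73.9 60.1] 81.7 [ 68.7 119.    0. ]
top 0.62 [86.3 70. ] 83.4 [  62.2 -110.6    0. ]
scene 0.78 [92.2 71.7] 82.0 [  58.9 -109.1    0. ]
scene 0.61 [30.9 37.2] 84.4 [ 63.  -14.8   0. ]
scene 0.46 [30.5 14.2] 59.8 [-25.1  22.2   0. ]
```

View pics/both22.png

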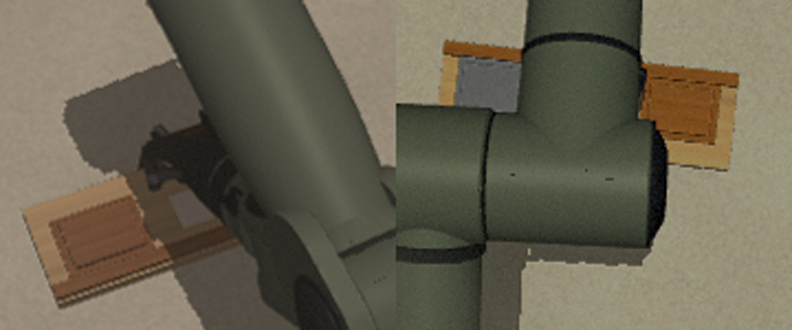

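The top edge is past vertical but squeezed down onto the table. I'll relieve upward while pushing forward, so the bottom edge can swing out.

```bash

python3 -m handwheel '[{"tx":0.0012,"ty":0,"tz":-0.0009,"ax":0,"ay":0,"az":0},{"tx":0.0012,"ty":0,"tz":-0.0009,"ax":0,"ay":0,"az":0},{"tx":0.0005,"ty":0,"tz":-0.002,"ax":0,"ay":-2,"az":0},{"tx":0,"ty":0,"tz":-0.002,"ax":0,"ay":-2,"az":0},{"tx":-0.0005,"ty":0,"tz":-0.0025,"ax":0,"ay":-2,"az":0}]'
python3 look.py 23
```

```text
clock: 49.4
tool_pos: [0.5769, 0.0419, 0.0913]
tcp_rot: [-0.411, 0.063, 0.909, 0.029]
ft_force: [0.9, -0.3, -0.4]
opening: 0.499
t 49.4 board-frame TCP mm [21.7 -1.8 91.3] F [ 0.93 -0.18 -0.39] open 0.499 rotv [-0.1 48.7  0.1]
top 0.77 [69.5 73.1] 82.0 [ 62.4 121.4   0. ]
top 0.73 [90.2 71.6] 81.0 [  63.  -110.3    0. ]
scene 0.79 [90.5 69.3] 81.2 [  58.1 -110.1    0. ]
```

View pics/both23.png

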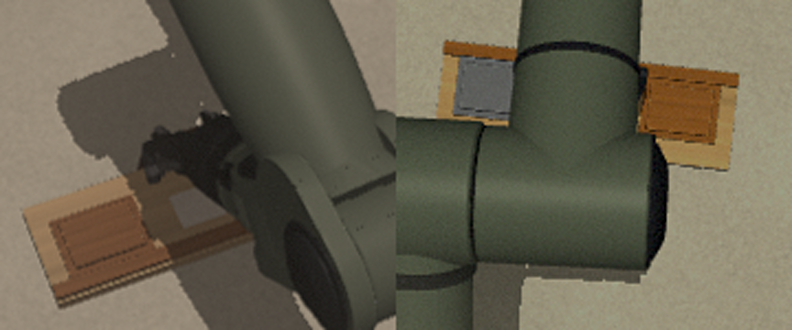

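```bash

python3 -m handwheel '[{"tx":0.019,"ty":0.001,"tz":-0.0165,"ax":0,"ay":-4,"az":0},{"tx":0.03,"ty":0.001,"tz":-0.01,"ax":0,"ay":-8.5,"az":0},{"tx":0.03,"ty":0,"tz":0,"ax":0,"ay":-8.5,"az":0},{"tx":0.025,"ty":0,"tz":0.01,"ax":0,"ay":-8.5,"az":0}]'
python3 look.py 24
```

```text
clock: 50.0
tool_pos: [0.5237, 0.0516, 0.1623]
tcp_rot: [-0.191, 0.068, 0.979, 0.014]
ft_force: [1.2, -0.5, 1.5]
opening: 0.5
t 50.0 board-frame TCP mm [-32.3   0.5 162.3] F [ 1.22 -0.37  1.52] open 0.5 rotv [-0.1 22.1  0.1]
top 0.72 [28.  70.8] 79.4 [ 63.9 142.9   0. ]
scene 0.81 [103.4  30.3] 81.7 [-14.4   9.1   0. ]
scene 0.77 [92.6 68.9] 81.2 [ 59.6 111.    0. ]
scene 0.74 [91.1 69.9] 82.0 [  58.1 -108.3    0. ]
scene 0.19 [142.5  73.5] 8.9 [ -75.2 -449.1    0. ]
```

View pics/both24.png

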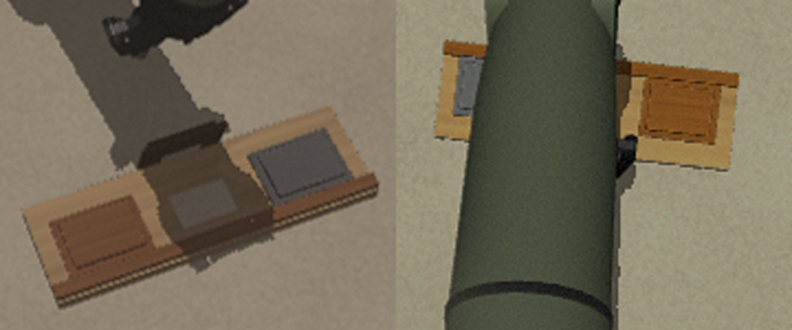

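The sample stands leaning on the board's front edge at scene crop (180,145). I'll come in behind it with vertical fingers and push it over.

```bash

python3 -m handwheel '[{"tx":0.012,"ty":0,"tz":0.01,"ax":0,"ay":-7.5,"az":0},{"tx":0.014,"ty":0,"tz":0.02,"ax":0,"ay":-7.5,"az":0},{"tx":0.006,"ty":0,"tz":0.03,"ax":0,"ay":-7,"az":0},{"tx":0,"ty":0,"tz":0.03,"ax":0,"ay":0,"az":0}]'
python3 -c "
from h import *
st();togo(-.04,0.0005,.068,0)"
```

```text
clock: 50.6
tool_pos: [0.4766, 0.0585, 0.083]
tcp_rot: [-0.011, 0.069, 0.998, 0.001]
ft_force: [0.5, -0.3, -0.6]
opening: 0.496
t 50.6 board-frame TCP mm [-79.9   0.8  83. ] F [ 0.57 -0.25 -0.64] open 0.496 rotv [-0.   1.2  0. ]
d tool mm [-40.2  -0.3  14.1] rot deg [ 0.01 -1.24 -0.01]
```

```bash

python3 -m handwheel '[{"tx":-0.015,"ty":0,"tz":0.01,"ax":0,"ay":-1,"az":0},{"tx":-0.015,"ty":0,"tz":0.004,"ax":0,"ay":0,"az":0},{"tx":-0.015,"ty":0,"tz":0,"ax":0,"ay":0,"az":0},{"tx":-0.007,"ty":0,"tz":0,"ax":0,"ay":0,"az":0},{"tx":-0.007,"ty":0,"tz":0,"ax":0,"ay":0,"az":0},{"tx":-0.007,"ty":0,"tz":0,"ax":0,"ay":0,"az":0},{"tx":-0.007,"ty":0,"tz":0,"ax":0,"ay":0,"az":0},{"tx":-0.007,"ty":0,"tz":0,"ax":0,"ay":0,"az":0},{"tx":-0.007,"ty":0,"tz":0,"ax":0,"ay":0,"az":0}]'
python3 look.py 25 .021
```

```text
clock: 51.5
tool_pos: [0.5662, 0.0459, 0.07]
tcp_rot: [-0.001, 0.069, 0.998, 0.0]
ft_force: [-0.4, -0.3, -0.2]
opening: 0.499
t 51.5 board-frame TCP mm [10.6  0.7 70. ] F [-0.31 -0.34 -0.16] open 0.499 rotv [-0.   0.1  0.1]
top 0.98 [90.3 70.4] 82.0 [  61.4 -110.2    0. ]
top 0.56 [31.2 68.4] 80.4 [ 63.7 139.3   0. ]
scene 0.77 [92.5 72.5] 80.4 [10.2 -0.1  0. ]
scene 0.71 [89.9 68. ] 81.2 [  63.4 -110.9    0. ]
scene 0.65 [90.4 67.4] 82.1 [ 63.9 108.2   0. ]
```

View pics/both25.png

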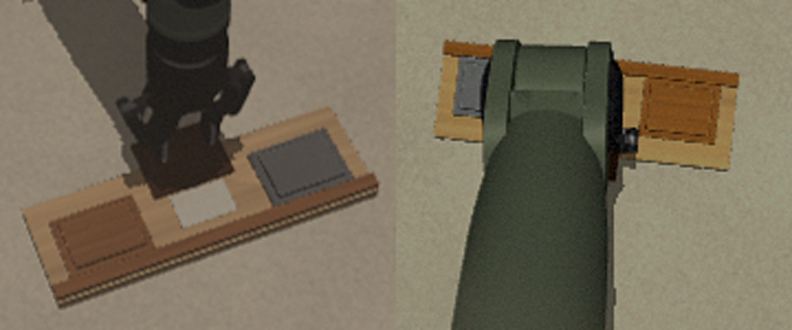

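It has fallen onto the board face up, centred in y at x≈10. Now I go back behind it and down to push it to the lath.

```bash

python3 -m handwheel '[{"tx":0.035,"ty":0,"tz":0,"ax":0,"ay":0,"az":0},{"tx":0.035,"ty":0,"tz":0.005,"ax":0,"ay":0,"az":0},{"tx":0,"ty":0,"tz":0.0275,"ax":0,"ay":0,"az":0},{"tx":0,"ty":0,"tz":0,"ax":0,"ay":0,"az":0}]'
python3 look.py 26 .021
```

```text
clock: 52.1
tool_pos: [0.4929, 0.056, 0.0357]
tcp_rot: [-0.004, 0.069, 0.998, 0.0]
ft_force: [0.8, 0.3, -0.6]
opening: 0.495
t 52.1 board-frame TCP mm [-63.4   0.6  35.7] F [ 0.8   0.38 -0.55] open 0.495 rotv [0.  0.4 0. ]
top 0.92 [93.4 45. ] 64.9 [26.2 -3.9  0. ]
top 0.63 [92.8 72.2] 83.9 [ 61.2 110.2   0. ]
top 0.56 [89.5 67.7] 82.4 [  62.1 -111.1    0. ]
scene 0.79 [92.2 72.4] 81.2 [  63.2 -110.6    0. ]
scene 0.73 [92.6 68.9] 81.2 [ 64.7 107.    0. ]
scene 0.56 [91.6 72.4] 81.7 [ 9.5 -1.1  0. ]
```

View pics/both26.png

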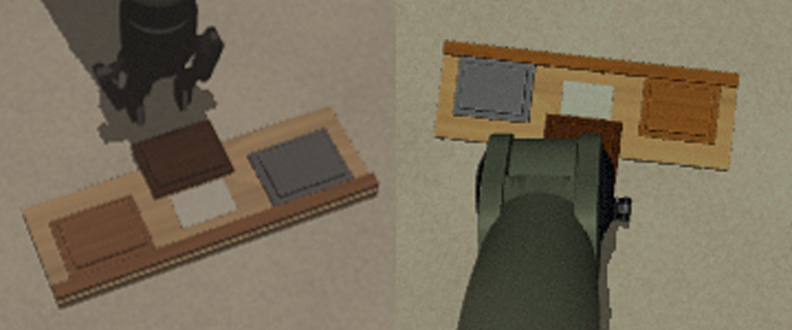

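The sample is flat, face up and square (crop (183,160)), with the fingers behind it. Pushing toward the lath.

```bash

python3 -m handwheel '[{"tx":-0.012,"ty":0,"tz":-0.002,"ax":0,"ay":-0.4,"az":0},{"tx":-0.008,"ty":0,"tz":0,"ax":0,"ay":0,"az":0},{"tx":-0.008,"ty":0,"tz":0,"ax":0,"ay":0,"az":0},{"tx":-0.008,"ty":0,"tz":0,"ax":0,"ay":0,"az":0},{"tx":-0.008,"ty":0,"tz":0,"ax":0,"ay":0,"az":0},{"tx":-0.008,"ty":0,"tz":0,"ax":0,"ay":0,"az":0},{"tx":-0.008,"ty":0,"tz":0,"ax":0,"ay":0,"az":0},{"tx":-0.007,"ty":0,"tz":0,"ax":0,"ay":0,"az":0},{"tx":-0.004,"ty":0,"tz":0,"ax":0,"ay":0,"az":0},{"tx":0,"ty":0,"tz":0,"ax":0,"ay":0,"az":0}]'
python3 -c "
from h import *
st()"
```

```text
clock: 53.3
tool_pos: [0.5674, 0.0458, 0.0403]
tcp_rot: [0.002, 0.069, 0.998, 0.0]
ft_force: [-2.3, 1.0, 6.1]
opening: 0.499
t 53.3 board-frame TCP mm [11.8  0.8 40.3] F [-2.4   0.72  6.13] open 0.499 rotv [-0.  -0.3  0.1]
```

```bash
python3 look.py 27 .021
```

```text
t 53.3 board-frame TCP mm [11.8  0.8 40.3] F [-2.4   0.72  6.13] open 0.499 rotv [-0.  -0.3  0.1]
top 0.98 [89.7 72.4] 82.1 [  60.7 -110.1    0. ]
top 0.75 [44.5 70.3] 81.2 [ 62.8 133.1   0. ]
top 0.37 [94.7 68.9] 88.4 [ -45.2 -451.3    0. ]
scene 0.9 [94.5 70.9] 81.4 [ 64.1 107.9   0. ]
scene 0.74 [88.3 72.5] 83.4 [60.1 -1.1  0. ]
```

View pics/both27.png

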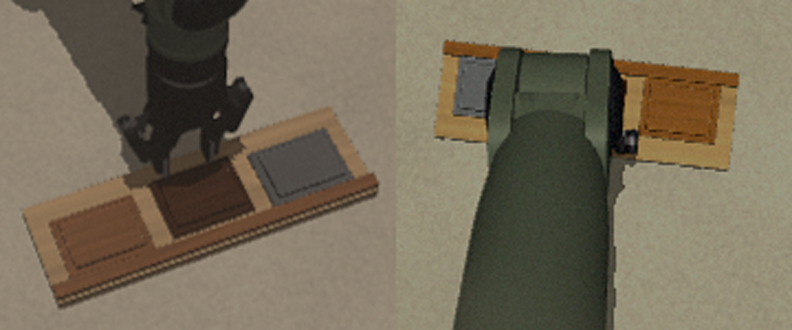

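It's about 3-4 mm short of the lath. The tips are a bit high, so I'll back off, lower them and press home.

```bash

python3 -m handwheel '[{"tx":0.005,"ty":0,"tz":0,"ax":0,"ay":0,"az":0},{"tx":0,"ty":0,"tz":0.001,"ax":0,"ay":0,"az":0},{"tx":0,"ty":0,"tz":0,"ax":0,"ay":0,"az":0}]'
python3 -c "
from h import *
st()"
```

```text
clock: 53.8
tool_pos: [0.5614, 0.0465, 0.0383]
tcp_rot: [0.002, 0.069, 0.998, 0.0]
ft_force: [0.1, -0.0, 0.1]
opening: 0.501
t 53.8 board-frame TCP mm [ 5.8  0.6 38.3] F [ 0.05 -0.    0.11] open 0.501 rotv [-0.  -0.2  0.1]
```

```bash

python3 -m handwheel '[{"tx":-0.003,"ty":0,"tz":0.001,"ax":0,"ay":0,"az":0},{"tx":-0.003,"ty":0,"tz":0,"ax":0,"ay":0,"az":0},{"tx":-0.002,"ty":0,"tz":0,"ax":0,"ay":0,"az":0},{"tx":-0.001,"ty":0,"tz":0,"ax":0,"ay":0,"az":0},{"tx":-0.001,"ty":0,"tz":0,"ax":0,"ay":0,"az":0}]'
python3 -c "
from h import *
st()"
```

```text
clock: 54.3
tool_pos: [0.5711, 0.0453, 0.0376]
tcp_rot: [0.002, 0.069, 0.998, 0.0]
ft_force: [-1.7, 1.3, 0.6]
opening: 0.496
t 54.3 board-frame TCP mm [15.5  0.7 37.6] F [-1.85  1.05  0.64] open 0.496 rotv [-0.  -0.2  0.1]
```

```bash

python3 -m handwheel '[{"tx":-0.001,"ty":0,"tz":0,"ax":0,"ay":0,"az":0},{"tx":-0.001,"ty":0,"tz":0,"ax":0,"ay":0,"az":0},{"tx":0,"ty":0,"tz":0,"ax":0,"ay":0,"az":0}]'
python3 -c "
from h import *
st()"
```

```text
clock: 54.6
tool_pos: [0.5713, 0.0453, 0.0374]
tcp_rot: [0.0, 0.069, 0.998, 0.0]
ft_force: [-6.2, 0.6, 2.7]
opening: 0.5
t 54.6 board-frame TCP mm [15.7  0.7 37.4] F [-6.23 -0.25  2.72] open 0.5 rotv [-0.  -0.   0.1]
```

Firm stop at the expected depth (TCP 15.7 mm), so it's against the lath. Retreating straight back, then up and aside.

```bash

python3 -m handwheel '[{"tx":0.006,"ty":0,"tz":0,"ax":0,"ay":0,"az":0},{"tx":0.03,"ty":0,"tz":-0.005,"ax":0,"ay":0,"az":0},{"tx":0.03,"ty":0,"tz":-0.03,"ax":0,"ay":0,"az":0},{"tx":0.04,"ty":0,"tz":-0.025,"ax":0,"ay":0,"az":0},{"tx":0.04,"ty":0,"tz":-0.025,"ax":0,"ay":0,"az":0},{"tx":0,"ty":0,"tz":0,"ax":0,"ay":0,"az":0},{"tx":0,"ty":0,"tz":0,"ax":0,"ay":0,"az":0}]'
python3 look.py 28 .021
```

```text
clock: 55.3
tool_pos: [0.4296, 0.0652, 0.1232]
tcp_rot: [0.004, 0.069, 0.998, 0.0]
ft_force: [0.8, -0.6, 0.5]
opening: 0.498
t 55.3 board-frame TCP mm [-127.4    1.   123.2] F [ 0.88 -0.49  0.48] open 0.498 rotv [-0.  -0.5  0. ]
top 0.91 [89.6 69.4] 82.0 [61.9  0.3  0. ]
top 0.69 [94.1 74.7] 82.0 [ 62.4 109.6   0. ]
top 0.64 [92.7 70.7] 82.0 [  61.3 -109.1    0. ]
scene 0.84 [91.8 70.2] 83.0 [  63.2 -111.     0. ]
scene 0.64 [90.2 69. ] 81.2 [64.  -1.2  0. ]
scene 0.64 [92.5 68.6] 80.8 [ 64.8 107.9   0. ]
```

View pics/both28.png

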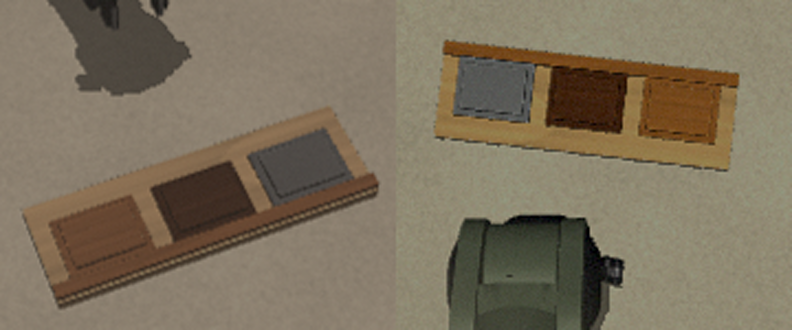

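The dark sample sits face up between its neighbours, in line with them against the lath. The hand is clear and shows no contact force.

```bash
python3 -c "
from h import *
print(bot.hand_in())"
```

```text
the job is handed in; nothing more can be done
None
```

The sample is on the board, face up and against the lath in the middle of the vacant place. I handed the job in at about 55 s of the 64 s allowed; no verdict was reported.

**How it went:** I pushed the sample flush and square to the board's front edge. I tipped it by squeezing its rear edge with half-open fingertips that turned with it. After it passed upright I pushed it over onto the board, then pushed it to the lath until I felt a firm stop of about 6 N.

**Failed attempts:** The tip-up took six tries. Five times the rear edge slipped off the fingers, at tilts from about 15° to 67°, and the sample dropped flat face down at the board. At no point did the pictures show the sample lifted clear of the table, though I did not measure its corner heights.

**Last checks:**

| Check | Sample | Glued neighbours |
|---|---|---|
| x in the board frame, top camera | 61.9 mm | 61.3 and 62.4 mm |
| x in the board frame, scene camera | 64.0 mm | 63.2 and 64.8 mm |
| y along the row | +0.3 mm (top), −1.2 mm (scene) | – |
| Angle to the board | 0° (top), about 1° (scene) | – |

- **Seating:** the two cameras differ by about 2 mm, which is within their calibration, and the sample lines up with its neighbours in both.
- **Hand:** it was clear, with only sensor noise on the force reading.
- **Upright step:** I worked out the tilt of about 79–97° from the finger position, and a picture afterwards showed the sample standing on edge. I had no direct angle measurement.
- **Bystanders:** I kept away from them but did not re-measure their positions at the end.

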